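# Fit out a travelling case: stack three trays in order and add the canister

## Robot

A 7-joint arm with a two-finger parallel gripper is mounted at the origin on the work surface. World frame = base frame: x ahead of the robot, y to its left, z up, the work surface at z = 0. Lengths are in m, angles in rad, forces in N, time in s.
With the tool pointing down it reaches from about 0.425 to 0.875 m from the base axis. Payload 4.7 kg.
Tool frame: the origin (TCP) lies on the centre line of the jaws, within the pads' length; the fingertips stand ahead of it and the grasp point (between the pads) lies 2 mm behind it (nose_length is the z of the fingertips in the tool frame, in m); z points along the fingers, y is the line along which they close (so a half turn about z gives the same grasp; the last joint's range is limited). The gripper opens to 87 mm and grips with 3 to 60 N. Pads are 19 mm wide; open, the fingers measure 117 mm over their backs; the gripper's body (75 mm by 190 mm) begins 51 mm behind the grasp point.
Start: joints at [1.313, 0.321, -0.07, 1.45, 0.023, 1.371, -0.057], TCP at [0.174, -0.626, 0.24] pointing down, gripper open.
Joint ranges: [-2.86, 2.86], [-0.3, 2.09], [-1.38, 1.24], [0.06, 2.45], [-1.56, 4.7], [0.09, 2.05], [-2.69, 2.69]. Speed limits (rad/s): [2.57, 2.57, 3.14, 3.14, 3.14, 3.14, 3.14].

## Interface

Orientations are given as a rotation vector (axis times angle).
In Python, from bench import * gives the robot as it stands.
- The arm moves only by the tool send_rows, never from a script. Its arguments are lists of equal length, an entry for each row: "xyz": the shift along the tool's x, y, z in mm, a list of three; "dr": the turn, a rotation vector about the tool's x, y, z in rad, a list of three. A call has exactly 10 rows; each row is the pose to reach, as a shift and turn from the pose commanded when the call began, along the tool's axes at that moment; what a row does not reach only later rows make up. A row lasts 1/12 s, in which the tool goes at most 41.7 mm and 7.16 degrees, less where a joint would pass 70% of its speed; a pose out of reach is approached as far as the arm can. A call with a gripper value outside its range is refused whole. "jaw" is the finger opening in mm, from 0 to 87, set as the call begins (left out, the last holds). The fingers move at their own pace and stop on an object; "grip_force" is the grip in N (left out, the last holds). Time passes only in rows, so rows that repeat a pose let the fingers close, or fill a call up. It gives the time, the measured TCP pose, the force, the opening and the grip force at its end, in the units of the state.
- get_state(): the state, without advancing time (a new reading comes with each control period).
- get_image(name): name is "scene" or "top" or "wrist"; returns the picture (420x560x3 uint8, red, green, blue); there is no depth.
- calibration(name): a dict with "vfov" (degrees; the focal length in pixels is half the picture's height over the tangent of half this angle, whatever the lens; pixels are square), "cx", "cy" (the principal point, pixels), "rvec" (rotation vector, rad) and "tvec" (3), from world to camera coordinates, as OpenCV has them; the wrist camera has in their place "hand_eye" (4x4, takes a point from camera to tool coordinates, whose origin is the TCP and whose axes are the flange's). Camera axes: x right, y down, z forward; pixel columns grow to the right and rows downward; lengths in m; the calibration is good to about 2 mm. A picture is of the moment at which its call begins: read the wrist's pose just before it. calibration takes no time and is no camera call.
- close_job(): hands the job in; it is judged then, once.
The state is a dict: "time": time; "joint_positions": joint angles; "qd": joint speeds; "joint_torque": joint torques, N m; "position": TCP position; "tool_rot": TCP orientation; "ft_force": force on the tool from outside, world axes, zero at the start; "torque": the same for the moment, N m; "grip_width": opening from 0.0 (shut) to 1.0 (fully open); "grip_force": force on a finger pad.
Only numpy, scipy, OpenCV 4.12 (cv2) and the standard library are available. Lean on these libraries where they do the work, as an engineer would, in place of code of your own. Each camera call takes 0.05 s, during which the arm holds its last target. There are 200 camera calls.

## Task

Fit out the small dark travelling case: stack the three fitting trays squarely in it, lying flat, first the navy tray on its floor, then the red tray on the navy one, then the ochre tray on the red one. Last of all lift the tall brass canister out of the packed crate and stand it upright on the black disc in the ochre tray, leaving the other tins standing in the crate. Set everything down gently.

Things in the scene. Friction and masses are not known exactly. Their poses are not given: they have to be found in the camera images.
- case_base: (All sizes in mm.) The open base of a small travelling case, fixed: dark box with brass corners, outside 158 (its x) x 112 (its y), 60 high; inside 146 x 100, floor 8 thick, so a parallel tray (130 x 84) has 8 to spare all round. The trays' long side goes along its x. Origin: centre of its underside, on the bench; z up. Three stacked trays end at 122.
- navy_tray_center (a point): Navy blue tray, flat steel plates on its floor. 130 (x) x 84 (y) x 38 high, about 0.3 kg; walls, floor 5 thick. Grip: the pale wooden divider across its middle, along y, 10 thick, rim-high; pinch it from above closing along x. Beside it two open compartments, 55 (x) x 74 x 33 deep: fingers must stay within 60 of the divider. Point: tray centre, 19 above its underside; z up. Either way round will do.
- red_tray_center (a point): Dark red tray, flat brass pieces on its floor. 130 (x) x 84 (y) x 38 high, about 0.3 kg; walls, floor 5 thick. Grip: the pale wooden divider across its middle, along y, 10 thick, rim-high; pinch it from above closing along x. Beside it two open compartments, 55 (x) x 74 x 33 deep: fingers must stay within 60 of the divider. Point: tray centre, 19 above its underside; z up. Either way round will do.
- ochre_tray_center (a point): Ochre yellow tray, black disc on its floor. 130 (x) x 84 (y) x 38 high, about 0.3 kg; walls, floor 5 thick. Grip: the pale wooden divider across its middle, along y, 10 thick, rim-high; pinch it from above closing along x. Beside it two open compartments, 55 (x) x 74 x 33 deep: fingers must stay within 60 of the divider. Point: tray centre, 19 above its underside; z up. Either way round will do.
- pocket (a point): Centre of the black disc (diameter 44, flat, no step) on the floor of one compartment of the ochre tray, on the top face of that floor: 32.5 from the tray's centre along the tray's +x and 14 below that centre. The canister's place. It moves with the tray; axes as the tray's.
- canister_center (a point): Tall brass canister, flat green lid, the only tall one in the crate: round, diameter 42, height 95, about 0.2 kg. Point: its centre, 47.5 above its underside; z along its axis. It starts upright in the middle of a fixed wooden crate (140 x 140, floor 6 thick) of 3 x 3 tins that touch. Tins end 52 above the bench, it ends at 101: its upper 49 stand free to pinch from any side.
- tin_a_center (a point): A neighbour of the canister in the crate: a low round grey tin with a flat grey lid, diameter 42, height 46; the point is its centre, half-way up. It stands on the canister's far side (crate's +x) in the crate, touching the canister (gaps below 1 mm). It must stay standing in the crate.
- tin_b_center (a point): A neighbour of the canister in the crate: a low round grey tin with a flat grey lid, diameter 42, height 46; the point is its centre, half-way up. It stands on its left (crate's +y) in the crate, touching the canister (gaps below 1 mm). It must stay standing in the crate.
- tin_c_center (a point): A neighbour of the canister in the crate: a low round grey tin with a flat grey lid, diameter 42, height 46; the point is its centre, half-way up. It stands on its near side (crate's -x) in the crate, touching the canister (gaps below 1 mm). It must stay standing in the crate.
- tin_d_center (a point): A neighbour of the canister in the crate: a low round grey tin with a flat grey lid, diameter 42, height 46; the point is its centre, half-way up. It stands on its right (crate's -y) in the crate, touching the canister (gaps below 1 mm). It must stay standing in the crate.
Mind the look-alikes: they are no part of the job. There is more than one size of the part that bears navy_tray_center; the job needs the larger. Of the things that look like the part that bears ochre_tray_center, the larger one is meant.

How it is judged:
By the outcome, as a careful person would: the job done as asked, in the order asked, and still so for the second after the job is handed in, with the robot touching nothing.
It also fails if it takes over 128 s, if anything falls off the work surface, if the arm or the gripper's body presses on something with over 40 N, if the wrist force passes 120 N, or if a joint passes its speed limit or range.

## Working session

There is one attempt and no reset: what is moved stays moved. The work goes in short steps, Python scripts to look and compute and a tool call to move; the robot and the scene stay as the last step left them, time stands still between calls to the robot, and variables do not carry over. Pictures are saved under pics/ and viewed, at most 14 in all, crops included, and the job is handed in when it is done.

Besides the shell and the picture viewer there is one more tool, called after ">>>" by a JSON object that holds its "fn" and its "kwargs", one argument or row to a line. send_rows: Moves the arm, as the interface text tells. Its arguments: {"type":"object","properties":{"xyz":{"type":"array"},"dr":{"type":"array"},"jaw":{"type":"number"},"grip_force":{"type":"number"}},"required":["xyz","dr"]}

```bash
mkdir -p pics; ls; python3 - <<'E'
from bench import *
import cv2
s=get_state();print(s)
for n in ["scene","top","wrist"]:
    print(n,calibration(n)); cv2.imwrite(f"pics/{n}0.png",cv2.resize(get_image(n)[:,:,::-1],(800,600),interpolation=cv2.INTER_CUBIC))
E
```

```text
pics
{'time': 0.0, 'joint_positions': array([ 1.31313679,  0.32183683, -0.07006693,  1.45164823,  0.02259831,
        1.37081322, -0.05689814]), 'qd': array([-0.00108131, -0.00043892,  0.00017824,  0.00011272, -0.00066976,
       -0.0004843 ,  0.00042124]), 'joint_torque': array([ 8.35619267e-04, -4.91290784e+01, -4.03892091e-01, -3.12521982e+01,
       -6.40306226e-02,  4.37714683e-02,  1.86629445e-04]), 'position': array([ 0.17428223, -0.625664  ,  0.23846581]), 'tool_rot': array([-3.11076454e+00, -4.25333900e-01,  5.65881831e-04]), 'ft_force': array([-0.20939397, -0.08434978, -0.84366522]), 'torque': array([ 0.02574264,  0.05402933, -0.0325996 ]), 'grip_force': 0.0, 'grip_width': 1.0014127525571836}
scene {'vfov': 49.01696844159695, 'cx': 282.09966468237224, 'cy': 204.7038040144692, 'rvec': array([ 1.35198268,  2.06612785, -0.97419608]), 'tvec': array([ 0.28786101, -0.20831675,  1.50163507])}
top {'vfov': 54.251665492105886, 'cx': 275.62870117927565, 'cy': 206.05820768340982, 'rvec': array([ 2.12446187, -2.11593032,  0.22160104]), 'tvec': array([-0.08806172,  0.53135921,  1.06231643])}
wrist {'vfov': 59.287556675236445, 'cx': 276.54048461828097, 'cy': 207.68269878017736, 'hand_eye': array([[ 2.44076212e-04, -9.53855439e-01, -3.00266119e-01,
         8.32961616e-02],
       [ 9.99999872e-01,  3.65721523e-04, -3.48921430e-04,
         2.00739010e-03],
       [ 4.42634387e-04, -3.00265995e-01,  9.53855406e-01,
        -1.45518381e-01],
       [ 0.00000000e+00,  0.00000000e+00,  0.00000000e+00,
         1.00000000e+00]])}
```

View pics/top0.png

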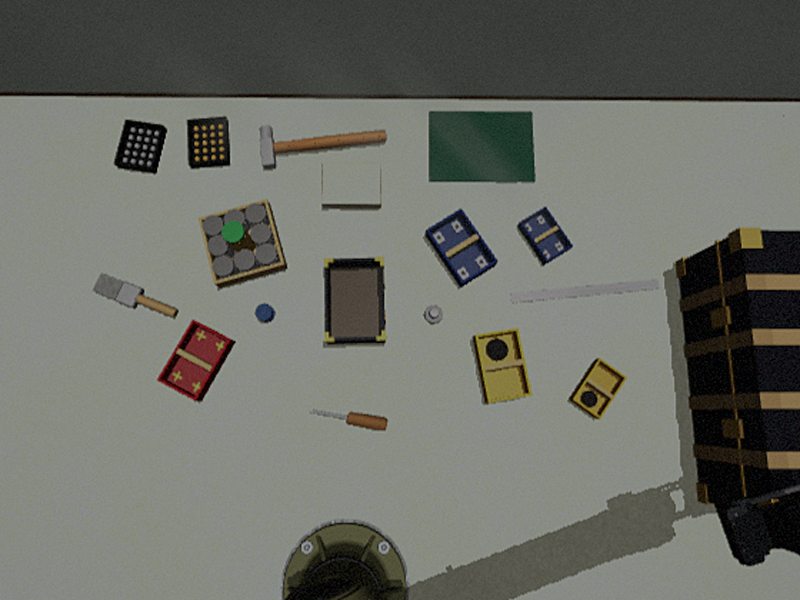

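View pics/scene0.png

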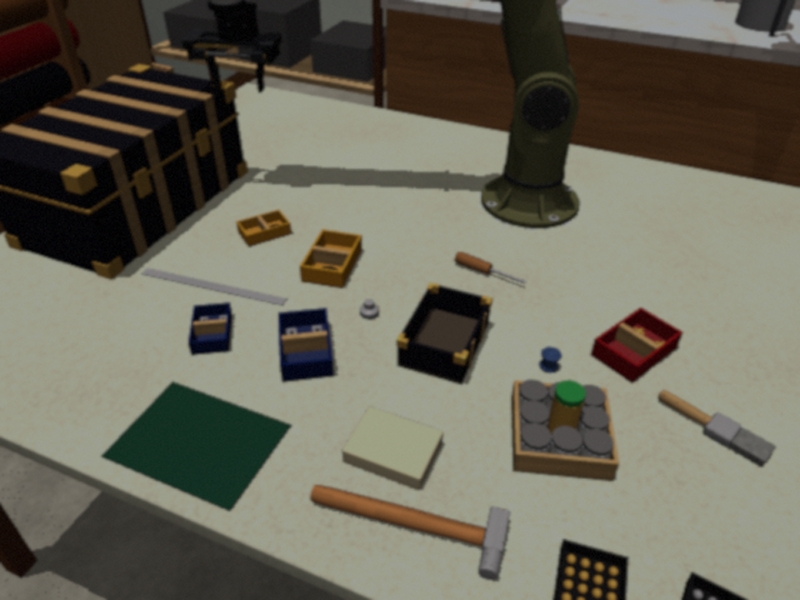

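```bash
python3 - <<'E'
import bench
print([ (k,getattr(bench,k) if not callable(getattr(bench,k)) else '') for k in dir(bench) if k[0]!='_'])
E
```

```text
[('MotionError', ''), ('calibration', ''), ('close_job', ''), ('get_image', ''), ('get_state', ''), ('nose_length', 0.017)]
```

```bash
cat > h.py <<'E'
from bench import *
import numpy as np, cv2
from scipy.spatial.transform import Rotation as Ro
def K(c):
    f=210/np.tan(np.radians(c["vfov"])/2); return np.array([[f,0,c["cx"]],[0,f,c["cy"]],[0,0,1]])
def pose(n):  # camera->world R,t
    c=calibration(n)
    if n=="wrist":
        s=get_state(); T=np.eye(4);T[:3,:3]=Ro.from_rotvec(s["tool_rot"]).as_matrix();T[:3,3]=s["position"]
        M=T@c["hand_eye"]; return K(c),M[:3,:3],M[:3,3]
    R=Ro.from_rotvec(c["rvec"]).as_matrix(); return K(c),R.T,-R.T@c["tvec"]
def bp(P,uv,z):
    k,R,t=P; uv=np.atleast_2d(np.array(uv,float))
    d=(R@np.linalg.inv(k)@np.c_[uv,np.ones(len(uv))].T).T
    return (t+d*((z-t[2])/d[:,2])[:,None])
def proj(P,X):
    k,R,t=P; p=(k@R.T@(np.atleast_2d(X)-t).T).T; return p[:,:2]/p[:,2:]
def yaw(): # direction of tool y (closing) in world, deg
    R=Ro.from_rotvec(get_state()["tool_rot"]).as_matrix(); return np.degrees(np.arctan2(R[1,1],R[0,1]))
def go(x,y,z,cl): # closing axis heading cl (deg, mod 180) -> shift mm and turn, tool axes, tool vertical
    s=get_state(); R0=Ro.from_rotvec(s["tool_rot"]); R=R0.as_matrix(); best=None
    for a in (cl,cl+180):
        a=np.radians(a); Y=np.array([np.cos(a),np.sin(a),0]); Z=np.array([0,0,-1.]); X=np.cross(Y,Z)
        dr=(R0.inv()*Ro.from_matrix(np.c_[X,Y,Z])).as_rotvec()
        if best is None or np.linalg.norm(dr)<np.linalg.norm(best): best=dr
    d=R.T@(np.array([x,y,z])-s["position"])*1000
    print("t%.1f pos"%s["time"],s["position"].round(4),"yaw %.1f"%yaw(),"q7 %.2f"%s["joint_positions"][6],"-> shift",d.round(1),"dr",best.round(3))
def wpic(name,crop=None):
    P=pose("wrist"); im=get_image("wrist"); np.savez("pics/"+name+".npz",im=im,K=P[0],R=P[1],t=P[2])
    cv2.imwrite("pics/"+name+".png",cv2.resize(im[:,:,::-1],(784,588),interpolation=cv2.INTER_CUBIC)); return P,im
def load(name):
    a=np.load("pics/"+name+".npz"); return (a["K"],a["R"],a["t"]),a["im"]
E
python3 - <<'E'
from h import *
P=pose("top"); print("cam",P[2])
S=.7
for n,z,pts in [("navy",.038,[(425,241),(462,210),(496,269),(464,287),(446,253),(480,235)]),("navy small",.03,[(518,223),(546,208),(571,246),(545,264)]),("red",.038,[(194,321),(235,351),(200,401),(159,374),(175,347),(213,368)]),
 ("ochre",.038,[(474,333),(519,329),(530,397),(485,403)]),("ochre sm",.03,[(600,359),(626,376),(593,418),(570,398)]),("case",.06,[(324,259),(384,259),(385,342),(324,343)]),("crate",.045,[(199,216),(270,200),(286,267),(217,285)]),("can",.101,[(232,231)]),("disc",.005,[(497,349)])]:
    X=bp(P,np.array(pts)*S,z); print(n,(X[:4].mean(0)*1000).round(),"edges",(np.linalg.norm(np.diff(X[:4],axis=0),axis=1)*1000).round(),"ang",np.degrees(np.arctan2(*(np.diff(X[:4],axis=0)[:,[1,0]].T))).round())
E
```

```text
cam [ 0.31029941 -0.07680667  1.14735727]
navy [ 622. -219.   38.] edges [ 98. 137.  73.] ang [ -49. -152.  120.]
navy small [ 658. -387.   30.] edges [66. 91. 65.] ang [ -61. -150.  125.]
red [404. 284.  38.] edges [ 99. 111.  94.] ang [-125.  147.   58.]
ochre [ 400. -291.   38.] edges [ 87. 129.  85.] ang [ -85. -173.   98.]
ochre sm [ 358. -472.   30.] edges [ 57. 104.  55.] ang [-124.  139.   48.]
case [519. -11.  60.] edges [115. 160. 114.] ang [ -90. -179.   91.]
crate [637. 209.  45.] edges [142. 141. 136.] ang [ -76. -165.  106.]
can [641. 216. 101.] edges [] ang []
disc [ 433. -289.    5.] edges [] ang []
```

```bash
python3 - <<'E'
from h import *
go(.622,-.219,.22,28)
E
```

```text
t0.1 pos [ 0.1744 -0.6258  0.2387] yaw -74.4 q7 -0.06 -> shift [ 540.4 -271.6   19.1] dr [-1.000e-03  1.000e-03  1.354e+00]
```

>>> {"fn": "send_rows", "kwargs": {
  "xyz": [
    [8, -30, 0],
    [18, -65, 0],
    [28, -100, 0],
    [38, -135, 0],
    [48, -173, 0],
    [85, -180, 2],
    [122, -188, 4],
    [160, -196, 6],
    [197, -203, 8],
    [234, -210, 8]
  ],
  "dr": [
    [0, 0, 0],
    [0, 0, 0],
    [0, 0, 0],
    [0, 0, 0],
    [0, 0, 0.06],
    [0, 0, 0.16],
    [0, 0, 0.27],
    [0, 0, 0.38],
    [0, 0, 0.49],
    [0, 0, 0.6]
  ],
  "jaw": 50
}}

```text
time: 0.98
position: [0.3402, -0.362, 0.2313]
tool_rot: [3.101, -0.5, -0.001]
ft_force: [0.2, -0.2, 0.6]
grip_width: 0.579
grip_force: 0.0
```

```bash
python3 - <<'E'
from h import *
go(.622,-.219,.22,28)
E
```

```text
t1.0 pos [ 0.3402 -0.362   0.2313] yaw -108.3 q7 -1.13 -> shift [ 222.6 -224.3   11.2] dr [0.    0.    0.763]
```

>>> {"fn": "send_rows", "kwargs": {
  "xyz": [
    [22, -22, 1],
    [46, -46, 2],
    [72, -72, 4],
    [98, -98, 5],
    [124, -125, 6],
    [150, -151, 7],
    [176, -177, 8],
    [196, -197, 9],
    [214, -215, 11],
    [222, -224, 11]
  ],
  "dr": [
    [0, 0, 0.07],
    [0, 0, 0.16],
    [0, 0, 0.25],
    [0, 0, 0.34],
    [0, 0, 0.43],
    [0, 0, 0.52],
    [0, 0, 0.6],
    [0, 0, 0.67],
    [0, 0, 0.73],
    [0, 0, 0.76]
  ]
}}

```text
time: 1.82
position: [0.622, -0.2155, 0.2192]
tool_rot: [-2.699, 1.604, 0.002]
ft_force: [-1.0, -0.7, 0.1]
grip_width: 0.575
grip_force: 0.0
```

```bash
python3 - <<'E'
from h import *
go(.622,-.219,.22,28)
wpic("navy1")
E
```

```text
t1.8 pos [ 0.622  -0.2155  0.2192] yaw -151.5 q7 -2.47 -> shift [ 3.1  1.7 -0.8] dr [-0.001  0.002  0.009]
```

View pics/navy1.png

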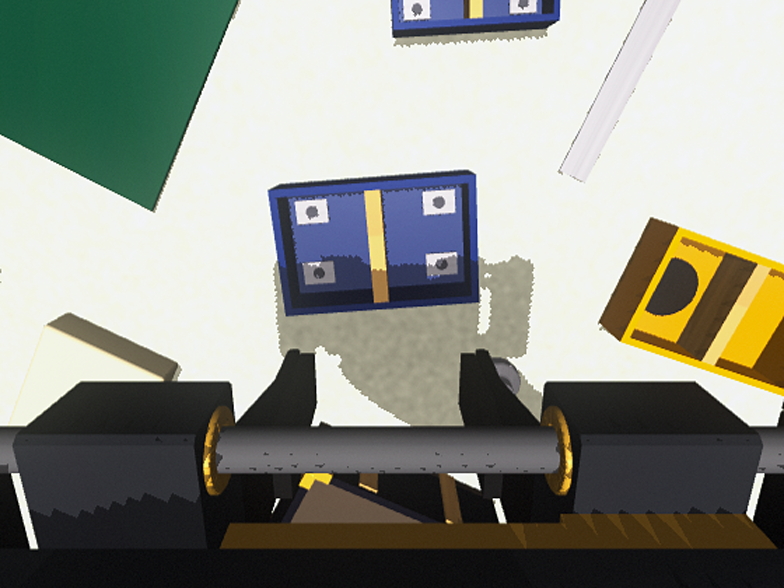

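```bash
cat >> h.py <<'E'
def tray(P,pts,z,s=1.4):
    X=bp(P,np.array(pts)/s,z); c=X[:4].mean(0); a,b=X[1]-X[0],X[2]-X[3]; u=a+b; v=(X[3]-X[0])+(X[2]-X[1])
    print("center",(c*1000).round(1),"sizes",[round(np.linalg.norm(d)*1000) for d in (a,b,X[3]-X[0],X[2]-X[1])],"ang",np.degrees(np.arctan2(u[1],u[0])).round(1),"perp",np.degrees(np.arctan2(v[1],v[0])).round(1), "extra",(X[4:]*1000).round(1).tolist())
    return c,np.degrees(np.arctan2(u[1],u[0]))
E
python3 - <<'E'
from h import *
P,_=load("navy1")
c,a=tray(P,[(277,195),(475,181),(479,301),(287,314),(373,192),(380,301)],.038)
go(c[0],c[1],.03,a)
E
```

```text
center [ 631.  -221.1   38. ] sizes [124, 129, 79, 79] ang -147.4 perp 121.6 extra [[652.0, -251.9, 38.0], [614.0, -190.6, 38.0]]
t1.9 pos [ 0.6229 -0.2142  0.2193] yaw -151.4 q7 -2.47 -> shift [ 10.5  -3.4 189.2] dr [-0.002  0.003 -0.07 ]
```

>>> {"fn": "send_rows", "kwargs": {
  "xyz": [
    [2, -1, 10],
    [4, -2, 26],
    [7, -3, 45],
    [9, -4, 64],
    [11, -5, 83],
    [11, -5, 102],
    [11, -5, 119],
    [11, -5, 131],
    [11, -5, 139],
    [11, -5, 140]
  ],
  "dr": [
    [0, 0, -0.02],
    [0, 0, -0.04],
    [0, 0, -0.06],
    [0, 0, -0.06],
    [0, 0, -0.06],
    [0, 0, -0.06],
    [0, 0, -0.06],
    [0, 0, -0.06],
    [0, 0, -0.06],
    [0, 0, -0.06]
  ]
}}

```text
time: 2.7
position: [0.6273, -0.2269, 0.0785]
tool_rot: [2.745, -1.525, -0.005]
ft_force: [-0.2, 0.3, -0.8]
grip_width: 0.574
grip_force: 0.0
```

```bash
python3 - <<'E'
from h import *
go(.6325,-.2211,.03,-148)
wpic("navy2")
E
```

```text
t2.7 pos [ 0.6273 -0.2269  0.0785] yaw -148.1 q7 -2.44 -> shift [-2.1 -7.6 48.4] dr [ 0.003  0.002 -0.002]
```

View pics/navy2.png

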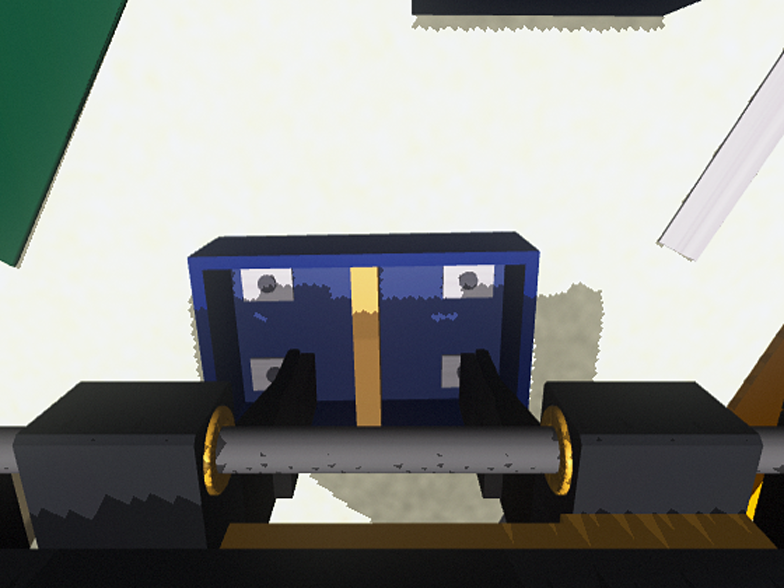

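```bash
python3 - <<'E'
from h import *
P,_=load("navy2")
X=bp(P,np.array([(190,257),(538,250),(365,267),(368,425)])/1.4,.038); m=X[:2].mean(0);u=X[1]-X[0];u/=np.linalg.norm(u);n=np.array([-u[1],u[0],0])
print(X.round(4),np.linalg.norm(X[1]-X[0]),np.degrees(np.arctan2(u[1],u[0]))); 
for q in (m+.042*n,m-.042*n): print(q)
d=X[3]-X[2];print(np.degrees(np.arctan2(d[1],d[0])))
go(.6325,-.2211,.03,-148)
E
```

```text
[[ 0.7097 -0.222   0.038 ]
 [ 0.602  -0.2921  0.038 ]
 [ 0.6528 -0.2529  0.038 ]
 [ 0.617  -0.196   0.038 ]] 0.1284043939646078 -146.95648803775643
[ 0.67875458 -0.29224941  0.038     ]
[ 0.63295142 -0.22183584  0.038     ]
122.20485970144719
t2.8 pos [ 0.6282 -0.2267  0.0796] yaw -148.1 q7 -2.44 -> shift [-2.5 -6.7 49.6] dr [ 0.001  0.001 -0.002]
```

>>> {"fn": "send_rows", "kwargs": {
  "xyz": [
    [-1, -3, 4],
    [-2, -6, 10],
    [-2, -7, 18],
    [-2, -7, 26],
    [-2, -7, 34],
    [-2, -7, 41],
    [-2, -7, 46],
    [-2, -7, 49],
    [-2, -7, 49],
    [-2, -7, 49]
  ],
  "dr": [
    [0, 0, -0.01],
    [0, 0, -0.01],
    [0, 0, -0.01],
    [0, 0, -0.01],
    [0, 0, -0.01],
    [0, 0, -0.01],
    [0, 0, -0.01],
    [0, 0, -0.01],
    [0, 0, -0.01],
    [0, 0, -0.01]
  ]
}}

```text
time: 3.58
position: [0.634, -0.2209, 0.0314]
tool_rot: [2.754, -1.512, -0.0]
ft_force: [-0.1, 0.3, 0.6]
grip_width: 0.577
grip_force: 0.0
```

>>> {"fn": "send_rows", "kwargs": {
  "xyz": [
    [0, 0, 0],
    [0, 0, 0],
    [0, 0, 0],
    [0, 0, 0],
    [0, 0, 0],
    [0, 0, 0],
    [0, 0, 0],
    [0, 0, 0],
    [0, 0, 0],
    [0, 0, 0]
  ],
  "dr": [
    [0, 0, 0],
    [0, 0, 0],
    [0, 0, 0],
    [0, 0, 0],
    [0, 0, 0],
    [0, 0, 0],
    [0, 0, 0],
    [0, 0, 0],
    [0, 0, 0],
    [0, 0, 0]
  ],
  "jaw": 0,
  "grip_force": 40
}}

```text
time: 4.42
position: [0.6339, -0.2209, 0.0315]
tool_rot: [2.754, -1.511, -0.0]
ft_force: [-1.8, -0.4, -0.1]
grip_width: 0.113
grip_force: 40.0
```

```bash
python3 - <<'E'
from h import *
s=get_state(); print(s["grip_width"]*87,s["grip_force"],s["ft_force"])
go(.519,-.011,.15,0)
E
```

```text
9.787504348170955 39.99432544223964 [-1.77530001 -0.42886631 -0.10422984]
t4.4 pos [ 0.6339 -0.2209  0.0315] yaw -147.5 q7 -2.46 -> shift [-238.8  -15.7 -118.5] dr [ 0.001 -0.     0.567]
```

>>> {"fn": "send_rows", "kwargs": {
  "xyz": [
    [0, 0, -6],
    [0, 0, -20],
    [0, 0, -42],
    [0, 0, -68],
    [-10, 1, -96],
    [-25, 2, -124],
    [-45, 4, -150],
    [-68, 6, -176],
    [-92, 8, -200],
    [-116, 10, -218]
  ],
  "dr": [
    [0, 0, 0],
    [0, 0, 0],
    [0, 0, 0],
    [0, 0, -0.03],
    [0, 0, -0.1],
    [0, 0, -0.18],
    [0, 0, -0.27],
    [0, 0, -0.37],
    [0, 0, -0.47],
    [0, 0, -0.57]
  ]
}}

```text
time: 5.25
position: [0.5631, -0.1271, 0.2525]
tool_rot: [3.069, -0.668, 0.004]
ft_force: [-0.0, -0.4, -4.3]
grip_width: 0.114
grip_force: 40.0
```

```bash
python3 - <<'E'
from h import *
s=get_state(); print(s["grip_width"]*87,s["grip_force"],s["ft_force"])
go(.519,-.07,.25,0)
E
```

```text
9.88480448212105 39.99635643325746 [-0.00826491 -0.43387618 -4.3273078 ]
t5.2 pos [ 0.5631 -0.1271  0.2525] yaw -114.6 q7 -1.92 -> shift [-63.9 -33.6   2.4] dr [-0.002 -0.002  1.142]
```

>>> {"fn": "send_rows", "kwargs": {
  "xyz": [
    [-6, -3, 0],
    [-13, -7, 0],
    [-20, -11, 0],
    [-28, -15, 1],
    [-35, -18, 1],
    [-42, -22, 1],
    [-50, -26, 2],
    [-56, -29, 2],
    [-62, -32, 2],
    [-64, -34, 2]
  ],
  "dr": [
    [0, 0, -0.1],
    [0, 0, -0.2],
    [0, 0, -0.31],
    [0, 0, -0.42],
    [0, 0, -0.53],
    [0, 0, -0.64],
    [0, 0, -0.75],
    [0, 0, -0.86],
    [0, 0, -0.97],
    [0, 0, -1.06]
  ]
}}

```text
time: 6.08
position: [0.5187, -0.0692, 0.2482]
tool_rot: [2.985, 0.977, -0.001]
ft_force: [-0.3, 0.6, -3.9]
grip_width: 0.111
grip_force: 40.0
```

>>> {"fn": "send_rows", "kwargs": {
  "xyz": [
    [0, 0, 0],
    [0, 0, 0],
    [0, 0, 0],
    [0, 0, 0],
    [0, 0, 0],
    [0, 0, 0],
    [0, 0, 0],
    [0, 0, 0],
    [0, 0, 0],
    [0, 0, 0]
  ],
  "dr": [
    [0, 0, -0.1],
    [0, 0, -0.2],
    [0, 0, -0.31],
    [0, 0, -0.42],
    [0, 0, -0.53],
    [0, 0, -0.64],
    [0, 0, -0.75],
    [0, 0, -0.84],
    [0, 0, -0.91],
    [0, 0, -0.93]
  ]
}}

```text
time: 6.92
position: [0.5193, -0.0701, 0.2481]
tool_rot: [2.234, 2.208, -0.001]
ft_force: [0.1, -0.3, -3.1]
grip_width: 0.11
grip_force: 40.0
```

```bash
python3 - <<'E'
from h import *
s=get_state(); print(s["grip_width"]*87,s["grip_force"],s["ft_force"])
wpic("case1")
go(.519,-.07,.25,0)
E
```

```text
9.569016097505031 39.995541740208864 [ 0.12623272 -0.28445198 -3.10909657]
t7.0 pos [ 0.5193 -0.0702  0.248 ] yaw -0.8 q7 0.01 -> shift [ 0.2 -0.3 -2. ] dr [ 0.     0.001 -0.013]
```

View pics/case1.png

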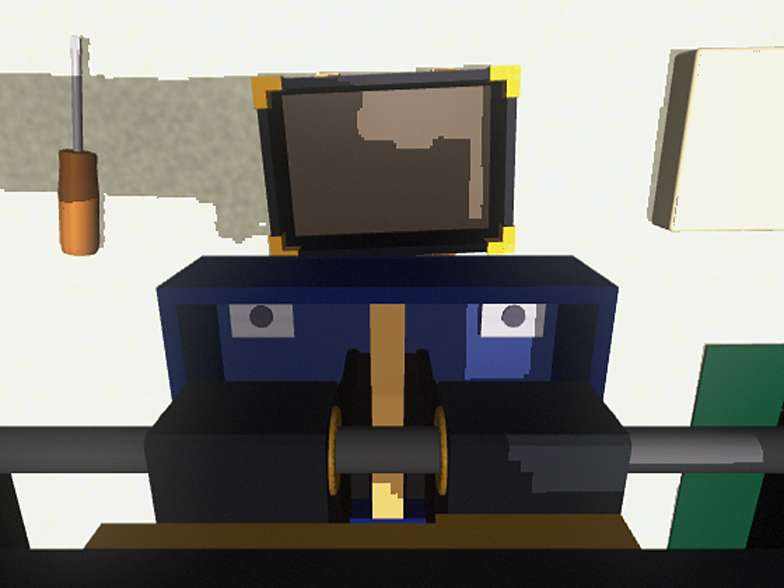

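```bash
cat >> h.py <<'E'
def far(P,a,b,z,half,s=1.4):  # far edge endpoints (image left,right) -> centre, width, angle
    X=bp(P,np.array([a,b])/s,z); m=X.mean(0);u=X[1]-X[0];L=np.linalg.norm(u);u/=L;n=np.array([u[1],-u[0],0])
    print("c",((m+half*n)*1000).round(1),"len %.1f ang %.1f"%(L*1000,np.degrees(np.arctan2(u[1],u[0])))); return m+half*n
E
python3 - <<'E'
from h import *
P,_=load("case1")
tray(P,[(252,80),(521,67),(515,254),(269,256)],.06)
far(P,(252,80),(521,67),.06,.056)
c=far(P,(158,290),(618,290),.2545,.042)
s=get_state();print((c-s["position"])*1000)
E
```

```text
center [522.1 -13.6  60. ] sizes [161, 163, 108, 114] ang 0.9 perp -88.7 extra []
c [522.7 -13.8  60. ] len 161.0 ang 1.9
c [520.4 -74.5 254.5] len 129.8 ang -0.7
[ 1.06012782 -4.32529894  6.45248335]
```

>>> {"fn": "send_rows", "kwargs": {
  "xyz": [
    [5, 0, 2],
    [14, 0, 8],
    [25, 1, 20],
    [36, 1, 40],
    [46, 2, 62],
    [54, 2, 85],
    [59, 2, 108],
    [61, 2, 128],
    [61, 2, 141],
    [61, 2, 146]
  ],
  "dr": [
    [0, 0, -0.01],
    [0, 0, -0.02],
    [0, 0, -0.03],
    [0, 0, -0.044],
    [0, 0, -0.044],
    [0, 0, -0.044],
    [0, 0, -0.044],
    [0, 0, -0.044],
    [0, 0, -0.044],
    [0, 0, -0.044]
  ]
}}

```text
time: 7.8
position: [0.5204, -0.0083, 0.0987]
tool_rot: [-2.184, -2.253, 0.004]
ft_force: [-1.2, -0.1, -3.3]
grip_width: 0.114
grip_force: 40.0
```

```bash
python3 - <<'E'
from h import *
wpic("case2")
go(.5217,-.0095,.041,1.7)
E
```

```text
t7.8 pos [ 0.5208 -0.0088  0.0991] yaw 1.7 q7 -0.18 -> shift [-0.8  1.1 58.1] dr [-0.004 -0.001  0.001]
```

View pics/case2.png

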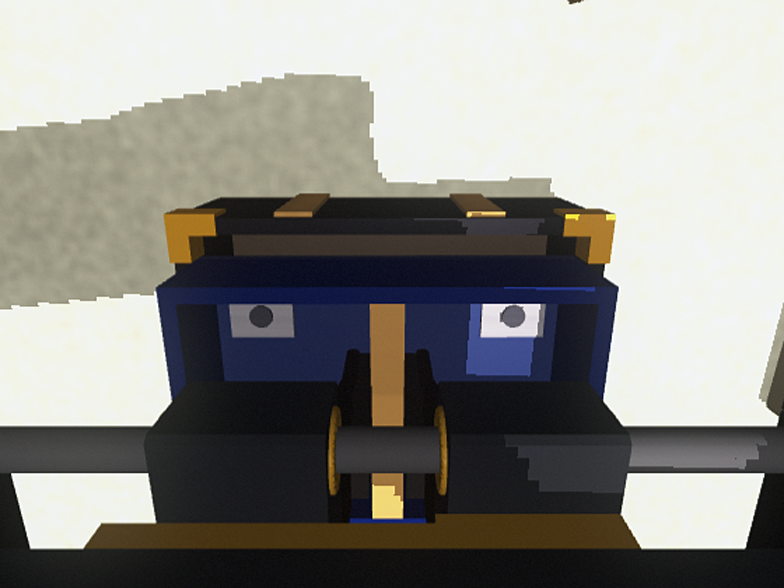

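```bash
python3 - <<'E'
from h import *
P,_=load("case2")
far(P,(165,213),(615,213),.06,.057)
far(P,(158,290),(618,290),.1055,.042)
E
```

```text
c [522.1 -13.   60. ] len 160.6 ang 1.8
c [521.6 -12.6 105.5] len 129.4 ang 1.9
```

>>> {"fn": "send_rows", "kwargs": {
  "xyz": [
    [0, 0, 4],
    [0, 0, 10],
    [0, 0, 18],
    [0, 0, 26],
    [0, 0, 34],
    [0, 0, 41],
    [0, 0, 47],
    [0, 0, 52],
    [0, 0, 54],
    [0, 0, 55]
  ],
  "dr": [
    [0, 0, 0],
    [0, 0, 0],
    [0, 0, 0],
    [0, 0, 0],
    [0, 0, 0],
    [0, 0, 0],
    [0, 0, 0],
    [0, 0, 0],
    [0, 0, 0],
    [0, 0, 0]
  ]
}}

```text
time: 8.68
position: [0.5222, -0.0095, 0.046]
tool_rot: [-2.188, -2.253, 0.001]
ft_force: [-0.5, -0.1, -3.5]
grip_width: 0.112
grip_force: 40.0
```

>>> {"fn": "send_rows", "kwargs": {
  "xyz": [
    [0, 0, 0.5],
    [0, 0, 1],
    [0, 0, 1.5],
    [0, 0, 2],
    [0, 0, 2.5],
    [0, 0, 3],
    [0, 0, 3.5],
    [0, 0, 4],
    [0, 0, 4],
    [0, 0, 4]
  ],
  "dr": [
    [0, 0, 0],
    [0, 0, 0],
    [0, 0, 0],
    [0, 0, 0],
    [0, 0, 0],
    [0, 0, 0],
    [0, 0, 0],
    [0, 0, 0],
    [0, 0, 0],
    [0, 0, 0]
  ]
}}

```text
time: 9.52
position: [0.5224, -0.0096, 0.0425]
tool_rot: [-2.189, -2.254, 0.0]
ft_force: [0.1, 0.1, -3.8]
grip_width: 0.114
grip_force: 40.0
```

Still hanging (−3.8 N); go on slowly.

>>> {"fn": "send_rows", "kwargs": {
  "xyz": [
    [0, 0, 0.4],
    [0, 0, 0.8],
    [0, 0, 1.2],
    [0, 0, 1.6],
    [0, 0, 2],
    [0, 0, 2.4],
    [0, 0, 2.7],
    [0, 0, 3],
    [0, 0, 3],
    [0, 0, 3]
  ],
  "dr": [
    [0, 0, 0],
    [0, 0, 0],
    [0, 0, 0],
    [0, 0, 0],
    [0, 0, 0],
    [0, 0, 0],
    [0, 0, 0],
    [0, 0, 0],
    [0, 0, 0],
    [0, 0, 0]
  ]
}}

```text
time: 10.35
position: [0.5225, -0.0096, 0.0395]
tool_rot: [2.189, 2.254, -0.0]
ft_force: [0.0, 0.1, -3.0]
grip_width: 0.114
grip_force: 40.0
```

>>> {"fn": "send_rows", "kwargs": {
  "xyz": [
    [0, 0, 0.3],
    [0, 0, 0.6],
    [0, 0, 0.9],
    [0, 0, 1.2],
    [0, 0, 1.4],
    [0, 0, 1.5],
    [0, 0, 1.5],
    [0, 0, 1.5],
    [0, 0, 1.5],
    [0, 0, 1.5]
  ],
  "dr": [
    [0, 0, 0],
    [0, 0, 0],
    [0, 0, 0],
    [0, 0, 0],
    [0, 0, 0],
    [0, 0, 0],
    [0, 0, 0],
    [0, 0, 0],
    [0, 0, 0],
    [0, 0, 0]
  ]
}}

```text
time: 11.18
position: [0.5225, -0.0096, 0.0395]
tool_rot: [2.188, 2.253, -0.002]
ft_force: [-6.1, -0.7, 11.2]
grip_width: 0.116
grip_force: 40.0
```

>>> {"fn": "send_rows", "kwargs": {
  "xyz": [
    [0, 0, 0],
    [0, 0, 0],
    [0, 0, 0],
    [0, 0, 0],
    [0, 0, 0],
    [0, 0, -2],
    [0, 0, -8],
    [0, 0, -18],
    [0, 0, -30],
    [0, 0, -44]
  ],
  "dr": [
    [0, 0, 0],
    [0, 0, 0],
    [0, 0, 0],
    [0, 0, 0],
    [0, 0, 0],
    [0, 0, 0],
    [0, 0, 0],
    [0, 0, 0],
    [0, 0, 0],
    [0, 0, 0]
  ],
  "jaw": 45
}}

```text
time: 12.02
position: [0.5225, -0.0095, 0.0832]
tool_rot: [-2.188, -2.254, 0.0]
ft_force: [-0.6, -0.0, 0.5]
grip_width: 0.518
grip_force: 0.0
```

```bash
python3 - <<'E'
from h import *
go(.404,.284,.22,-31)
E
```

```text
t12.0 pos [ 0.5225 -0.0095  0.0832] yaw 1.7 q7 -0.19 -> shift [ 296.8 -109.8 -136.8] dr [-0.     0.     0.571]
```

>>> {"fn": "send_rows", "kwargs": {
  "xyz": [
    [0, 0, -15],
    [8, -3, -35],
    [28, -10, -60],
    [58, -21, -85],
    [92, -34, -105],
    [128, -47, -120],
    [164, -60, -130],
    [200, -74, -136],
    [236, -87, -137],
    [266, -98, -137]
  ],
  "dr": [
    [0, 0, 0],
    [0, 0, 0.02],
    [0, 0, 0.06],
    [0, 0, 0.12],
    [0, 0, 0.2],
    [0, 0, 0.28],
    [0, 0, 0.36],
    [0, 0, 0.44],
    [0, 0, 0.51],
    [0, 0, 0.57]
  ]
}}

```text
time: 12.85
position: [0.4156, 0.2566, 0.2212]
tool_rot: [2.733, 1.545, 0.005]
ft_force: [1.4, 0.1, -0.2]
grip_width: 0.518
grip_force: 0.0
```

>>> {"fn": "send_rows", "kwargs": {
  "xyz": [
    [12, -5, 0],
    [18, -7, 0],
    [18, -7, 0],
    [18, -7, 0],
    [18, -7, 0],
    [18, -7, 0],
    [18, -7, 0],
    [18, -7, 0],
    [18, -7, 0],
    [18, -7, 0]
  ],
  "dr": [
    [0, 0, 0],
    [0, 0, 0],
    [0, 0, 0],
    [0, 0, 0],
    [0, 0, 0],
    [0, 0, 0],
    [0, 0, 0],
    [0, 0, 0],
    [0, 0, 0],
    [0, 0, 0]
  ]
}}

```text
time: 13.68
position: [0.4201, 0.2722, 0.219]
tool_rot: [2.734, 1.547, -0.0]
ft_force: [0.3, 0.4, -0.3]
grip_width: 0.516
grip_force: 0.0
```

```bash
python3 - <<'E'
from h import *
wpic("red1")
go(.404,.284,.22,-31)
E
```

```text
t13.7 pos [0.42   0.2723 0.219 ] yaw -31.0 q7 -1.23 -> shift [  1.8 -19.8  -1. ] dr [0. 0. 0.]
```

View pics/red1.png

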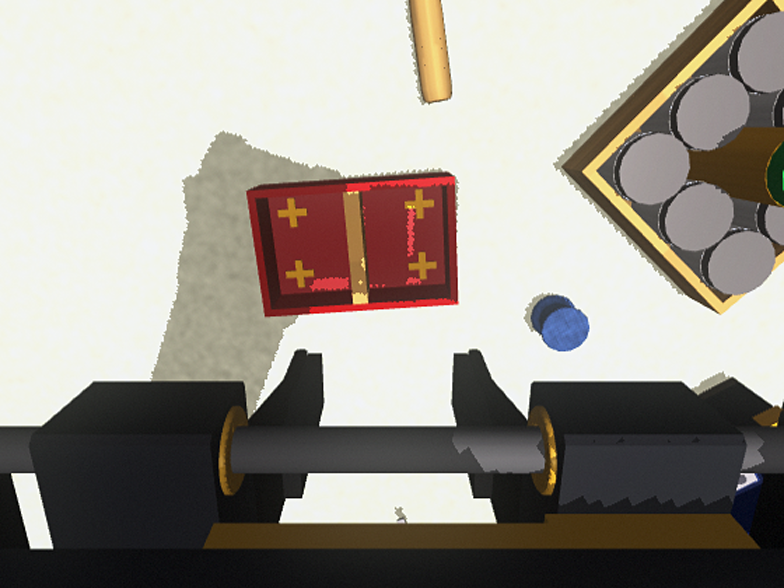

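```bash
python3 - <<'E'
from h import *
P,_=load("red1")
c,a=tray(P,[(251,194),(456,181),(458,303),(266,316),(351,192),(360,303)],.038)
far(P,(251,194),(456,181),.038,.042)
go(c[0],c[1],.0315,a)
E
```

```text
center [408.2 286.6  38. ] sizes [128, 129, 81, 80] ang -27.2 perp -118.1 extra [[424.6, 320.5, 38.0], [390.7, 255.4, 38.0]]
c [407.9 284.9  38. ] len 128.2 ang -27.4
t13.7 pos [0.42   0.2723 0.219 ] yaw -31.0 q7 -1.23 -> shift [  6.2 -17.5 187.5] dr [ 0.     0.    -0.067]
```

>>> {"fn": "send_rows", "kwargs": {
  "xyz": [
    [2, -4, 8],
    [4, -9, 22],
    [6, -14, 42],
    [6, -17, 62],
    [6, -18, 82],
    [6, -18, 102],
    [6, -18, 119],
    [6, -18, 131],
    [6, -18, 137],
    [6, -18, 138]
  ],
  "dr": [
    [0, 0, -0.02],
    [0, 0, -0.04],
    [0, 0, -0.06],
    [0, 0, -0.06],
    [0, 0, -0.06],
    [0, 0, -0.06],
    [0, 0, -0.06],
    [0, 0, -0.06],
    [0, 0, -0.06],
    [0, 0, -0.06]
  ]
}}

```text
time: 14.57
position: [0.4068, 0.2867, 0.0798]
tool_rot: [-2.685, -1.629, 0.003]
ft_force: [-0.5, -0.7, 0.6]
grip_width: 0.519
grip_force: 0.0
```

```bash
python3 - <<'E'
from h import *
P,_=wpic("red2")
go(.408,.287,.0315,-27.5)
E
```

```text
t14.6 pos [0.4072 0.287  0.0806] yaw -27.5 q7 -1.38 -> shift [ 0.4  0.7 49.1] dr [-0.001  0.001 -0.   ]
```

View pics/red2.png

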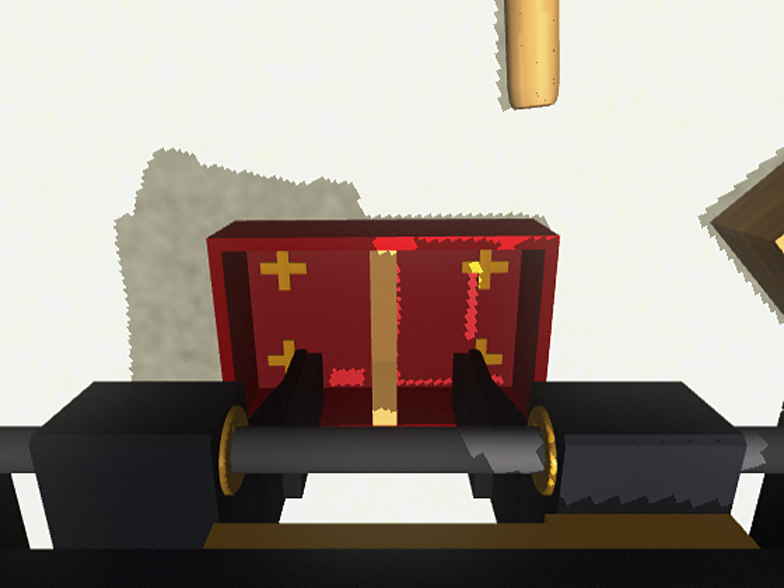

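>>> {"fn": "send_rows", "kwargs": {
  "xyz": [
    [0, 1, 4],
    [0, 1, 10],
    [0, 1, 18],
    [0, 1, 26],
    [0, 1, 34],
    [0, 1, 41],
    [0, 1, 46],
    [0, 1, 49],
    [0, 1, 49],
    [0, 1, 49]
  ],
  "dr": [
    [0, 0, 0],
    [0, 0, 0],
    [0, 0, 0],
    [0, 0, 0],
    [0, 0, 0],
    [0, 0, 0],
    [0, 0, 0],
    [0, 0, 0],
    [0, 0, 0],
    [0, 0, 0]
  ]
}}

```text
time: 15.45
position: [0.4084, 0.2865, 0.0319]
tool_rot: [-2.686, -1.629, 0.0]
ft_force: [0.4, 0.9, -1.0]
grip_width: 0.52
grip_force: 0.0
```

>>> {"fn": "send_rows", "kwargs": {
  "xyz": [
    [0, 0, 0],
    [0, 0, 0],
    [0, 0, 0],
    [0, 0, 0],
    [0, 0, 0],
    [0, 0, 0],
    [0, 0, 0],
    [0, 0, 0],
    [0, 0, 0],
    [0, 0, 0]
  ],
  "dr": [
    [0, 0, 0],
    [0, 0, 0],
    [0, 0, 0],
    [0, 0, 0],
    [0, 0, 0],
    [0, 0, 0],
    [0, 0, 0],
    [0, 0, 0],
    [0, 0, 0],
    [0, 0, 0]
  ],
  "jaw": 0,
  "grip_force": 40
}}

```text
time: 16.28
position: [0.408, 0.2868, 0.0321]
tool_rot: [-2.686, -1.629, 0.001]
ft_force: [-3.7, 1.2, 4.0]
grip_width: 0.113
grip_force: 40.0
```

```bash
python3 - <<'E'
from h import *
s=get_state(); print(s["grip_width"]*87,s["grip_force"],s["ft_force"])
go(.5217,-.0095,.16,1.7)
E
```

```text
9.79695569398721 39.99722217209637 [-3.67788333  1.15558384  4.02126309]
t16.3 pos [0.408  0.2868 0.0321] yaw -27.5 q7 -1.45 -> shift [-210.2  237.6 -128. ] dr [-0.001  0.    -0.51 ]
```

>>> {"fn": "send_rows", "kwargs": {
  "xyz": [
    [0, 0, -6],
    [0, 0, -20],
    [0, 0, -42],
    [-5, 6, -66],
    [-17, 19, -90],
    [-35, 40, -110],
    [-57, 65, -125],
    [-82, 92, -134],
    [-107, 121, -138],
    [-132, 149, -138]
  ],
  "dr": [
    [0, 0, 0],
    [0, 0, 0],
    [0, 0, 0],
    [0, 0, -0.02],
    [0, 0, -0.06],
    [0, 0, -0.11],
    [0, 0, -0.17],
    [0, 0, -0.24],
    [0, 0, -0.31],
    [0, 0, -0.38]
  ]
}}

```text
time: 17.12
position: [0.4808, 0.0978, 0.1714]
tool_rot: [2.324, 2.107, 0.001]
ft_force: [0.0, 0.8, -3.9]
grip_width: 0.111
grip_force: 40.0
```

```bash
python3 - <<'E'
from h import *
s=get_state(); print(s["grip_width"]*87,s["grip_force"],s["ft_force"])
go(.5217,-.0095,.17,1.7)
E
```

```text
9.66503704877673 40.00019257888198 [ 0.01439486  0.80211606 -3.92477272]
t17.1 pos [0.4808 0.0978 0.1714] yaw -5.6 q7 -0.43 -> shift [-102.8   51.1    1.8] dr [ 0.003  0.003 -0.128]
```

>>> {"fn": "send_rows", "kwargs": {
  "xyz": [
    [-16, 8, 0],
    [-34, 17, 0],
    [-52, 26, 1],
    [-69, 34, 1],
    [-83, 41, 2],
    [-93, 46, 2],
    [-100, 50, 2],
    [-103, 51, 2],
    [-103, 51, 2],
    [-103, 51, 2]
  ],
  "dr": [
    [0, 0, -0.02],
    [0, 0, -0.04],
    [0, 0, -0.06],
    [0, 0, -0.08],
    [0, 0, -0.1],
    [0, 0, -0.12],
    [0, 0, -0.128],
    [0, 0, -0.128],
    [0, 0, -0.128],
    [0, 0, -0.128]
  ]
}}

```text
time: 17.95
position: [0.5197, -0.0065, 0.1679]
tool_rot: [-2.19, -2.251, 0.0]
ft_force: [0.5, -0.0, -3.2]
grip_width: 0.11
grip_force: 40.0
```

```bash
python3 - <<'E'
from h import *
wpic("case3")
go(.5217,-.0095,.12,1.7)
E
```

```text
t18.0 pos [ 0.5197 -0.0062  0.168 ] yaw 1.6 q7 -0.15 -> shift [-3.4  1.9 48. ] dr [-0.    -0.    -0.001]
```

View pics/case3.png

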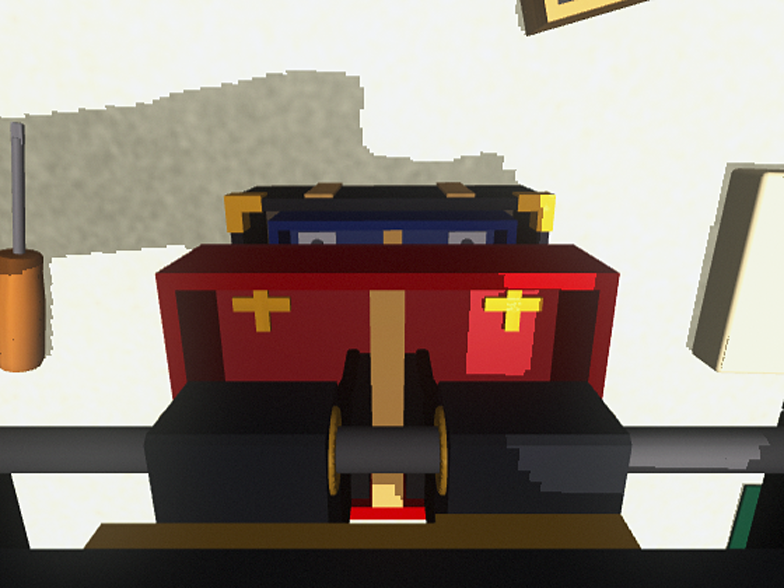

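```bash
python3 - <<'E'
from h import *
P,_=load("case3")
far(P,(226,195),(554,194),.06,.057)
far(P,(270,221),(516,220),.046,.042)
far(P,(157,277),(619,275),.168+.006,.042)
E
```

```text
c [522.1 -13.   60. ] len 159.4 ang 1.8
c [523.8 -13.1  46. ] len 128.0 ang 1.8
c [520.9  -6.9 174. ] len 129.6 ang 1.9
```

>>> {"fn": "send_rows", "kwargs": {
  "xyz": [
    [-2, 0.5, 4],
    [-4, 1, 12],
    [-6, 1.5, 24],
    [-6, 1.5, 38],
    [-6, 1.5, 51],
    [-6, 1.5, 62],
    [-6, 1.5, 71],
    [-6, 1.5, 78],
    [-6, 1.5, 82],
    [-6, 1.5, 84]
  ],
  "dr": [
    [0, 0, 0],
    [0, 0, 0],
    [0, 0, 0],
    [0, 0, 0],
    [0, 0, 0],
    [0, 0, 0],
    [0, 0, 0],
    [0, 0, 0],
    [0, 0, 0],
    [0, 0, 0]
  ]
}}

```text
time: 18.83
position: [0.5214, -0.013, 0.0834]
tool_rot: [-2.19, -2.251, 0.001]
ft_force: [0.4, 0.3, -2.9]
grip_width: 0.11
grip_force: 40.0
```

>>> {"fn": "send_rows", "kwargs": {
  "xyz": [
    [0, 0, 0.4],
    [0, 0, 0.8],
    [0, 0, 1.2],
    [0, 0, 1.6],
    [0, 0, 2],
    [0, 0, 2.4],
    [0, 0, 2.7],
    [0, 0, 3],
    [0, 0, 3],
    [0, 0, 3]
  ],
  "dr": [
    [0, 0, 0],
    [0, 0, 0],
    [0, 0, 0],
    [0, 0, 0],
    [0, 0, 0],
    [0, 0, 0],
    [0, 0, 0],
    [0, 0, 0],
    [0, 0, 0],
    [0, 0, 0]
  ]
}}

```text
time: 19.67
position: [0.5216, -0.0131, 0.081]
tool_rot: [-2.191, -2.251, 0.0]
ft_force: [-0.2, 0.3, -2.9]
grip_width: 0.11
grip_force: 40.0
```

>>> {"fn": "send_rows", "kwargs": {
  "xyz": [
    [0, 0, 0.4],
    [0, 0, 0.8],
    [0, 0, 1.2],
    [0, 0, 1.6],
    [0, 0, 2],
    [0, 0, 2.3],
    [0, 0, 2.5],
    [0, 0, 2.5],
    [0, 0, 2.5],
    [0, 0, 2.5]
  ],
  "dr": [
    [0, 0, 0],
    [0, 0, 0],
    [0, 0, 0],
    [0, 0, 0],
    [0, 0, 0],
    [0, 0, 0],
    [0, 0, 0],
    [0, 0, 0],
    [0, 0, 0],
    [0, 0, 0]
  ]
}}

```text
time: 20.5
position: [0.5217, -0.0131, 0.0785]
tool_rot: [2.191, 2.251, -0.0]
ft_force: [-1.0, 0.5, -3.2]
grip_width: 0.112
grip_force: 40.0
```

>>> {"fn": "send_rows", "kwargs": {
  "xyz": [
    [0, 0, 0.3],
    [0, 0, 0.6],
    [0, 0, 0.9],
    [0, 0, 1.2],
    [0, 0, 1.4],
    [0, 0, 1.5],
    [0, 0, 1.5],
    [0, 0, 1.5],
    [0, 0, 1.5],
    [0, 0, 1.5]
  ],
  "dr": [
    [0, 0, 0],
    [0, 0, 0],
    [0, 0, 0],
    [0, 0, 0],
    [0, 0, 0],
    [0, 0, 0],
    [0, 0, 0],
    [0, 0, 0],
    [0, 0, 0],
    [0, 0, 0]
  ]
}}

```text
time: 21.33
position: [0.5217, -0.0131, 0.0781]
tool_rot: [2.191, 2.251, -0.002]
ft_force: [-4.6, 0.3, 8.8]
grip_width: 0.106
grip_force: 40.0
```

>>> {"fn": "send_rows", "kwargs": {
  "xyz": [
    [0, 0, 0],
    [0, 0, 0],
    [0, 0, 0],
    [0, 0, 0],
    [0, 0, 0],
    [0, 0, -2],
    [0, 0, -8],
    [0, 0, -18],
    [0, 0, -30],
    [0, 0, -44]
  ],
  "dr": [
    [0, 0, 0],
    [0, 0, 0],
    [0, 0, 0],
    [0, 0, 0],
    [0, 0, 0],
    [0, 0, 0],
    [0, 0, 0],
    [0, 0, 0],
    [0, 0, 0],
    [0, 0, 0]
  ],
  "jaw": 45
}}

```text
time: 22.17
position: [0.5216, -0.0129, 0.1223]
tool_rot: [-2.191, -2.252, 0.0]
ft_force: [0.1, 0.0, -0.6]
grip_width: 0.515
grip_force: 0.0
```

```bash
python3 - <<'E'
from h import *
go(.400,-.291,.22,7)
E
```

```text
t22.2 pos [ 0.5216 -0.0129  0.1223] yaw 1.6 q7 -0.19 -> shift [-274.6 -129.3  -97.7] dr [-0.    -0.    -0.095]
```

>>> {"fn": "send_rows", "kwargs": {
  "xyz": [
    [0, 0, -12],
    [-8, -4, -30],
    [-28, -13, -52],
    [-58, -27, -70],
    [-92, -43, -84],
    [-126, -59, -94],
    [-160, -75, -98],
    [-194, -91, -98],
    [-226, -106, -98],
    [-252, -119, -98]
  ],
  "dr": [
    [0, 0, 0],
    [0, 0, 0],
    [0, 0, -0.01],
    [0, 0, -0.02],
    [0, 0, -0.04],
    [0, 0, -0.06],
    [0, 0, -0.08],
    [0, 0, -0.095],
    [0, 0, -0.095],
    [0, 0, -0.095]
  ]
}}

```text
time: 23.0
position: [0.4083, -0.2711, 0.2208]
tool_rot: [2.082, 2.349, -0.002]
ft_force: [0.5, -0.8, 0.6]
grip_width: 0.519
grip_force: 0.0
```

>>> {"fn": "send_rows", "kwargs": {
  "xyz": [
    [-12, -6, 0],
    [-21, -9, 0],
    [-23, -10, 0],
    [-23, -10, 0],
    [-23, -10, 0],
    [-23, -10, 0],
    [-23, -10, 0],
    [-23, -10, 0],
    [-23, -10, 0],
    [-23, -10, 0]
  ],
  "dr": [
    [0, 0, 0],
    [0, 0, 0],
    [0, 0, 0],
    [0, 0, 0],
    [0, 0, 0],
    [0, 0, 0],
    [0, 0, 0],
    [0, 0, 0],
    [0, 0, 0],
    [0, 0, 0]
  ]
}}

```text
time: 23.83
position: [0.4026, -0.292, 0.2191]
tool_rot: [-2.081, -2.354, 0.0]
ft_force: [0.4, -0.6, -0.0]
grip_width: 0.52
grip_force: 0.0
```

```bash
python3 - <<'E'
from h import *
wpic("och1")
go(.400,-.291,.22,7)
E
```

```text
t23.9 pos [ 0.4025 -0.2921  0.2191] yaw 7.0 q7 0.68 -> shift [ 1.4 -2.4 -0.9] dr [-0.  0.  0.]
```

View pics/och1.png

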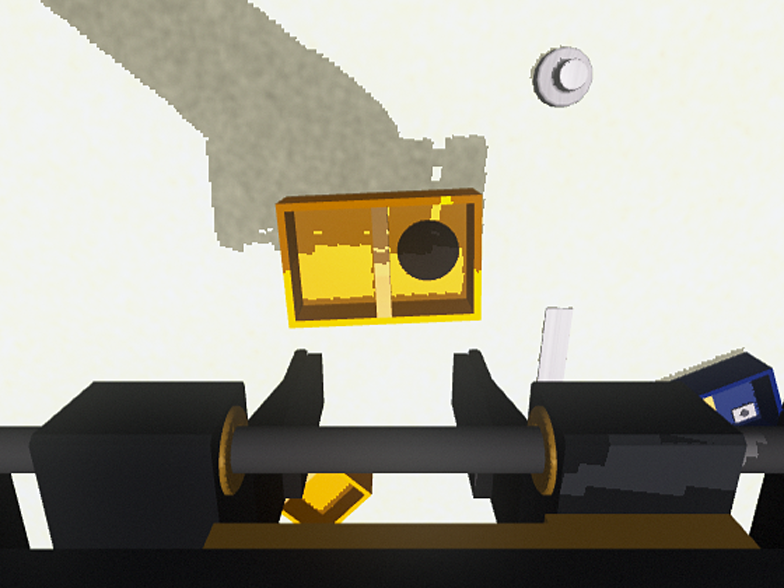

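```bash
python3 - <<'E'
from h import *
P,_=load("och1")
c,a=tray(P,[(278,204),(482,196),(482,318),(290,328),(381,206),(383,319)],.038)
far(P,(278,204),(482,196),.038,.042)
print(bp(P,np.array([(428,250)])/1.4,.005))
go(c[0],c[1],.0315,a)
E
```

```text
center [ 400.8 -295.5   38. ] sizes [128, 130, 84, 82] ang 9.8 perp -80.4 extra [[395.1, -258.3, 38.0], [405.5, -333.6, 38.0]]
c [ 400.7 -296.2   38. ] len 128.2 ang 9.3
[[ 0.43222804 -0.28997146  0.005     ]]
t23.9 pos [ 0.4025 -0.2921  0.2191] yaw 7.0 q7 0.68 -> shift [ -3.1  -2.1 187.6] dr [-0.     0.    -0.048]
```

>>> {"fn": "send_rows", "kwargs": {
  "xyz": [
    [-1, -1, 8],
    [-2, -1, 22],
    [-3, -2, 42],
    [-3, -2, 62],
    [-3, -2, 82],
    [-3, -2, 102],
    [-3, -2, 119],
    [-3, -2, 131],
    [-3, -2, 137],
    [-3, -2, 138]
  ],
  "dr": [
    [0, 0, -0.02],
    [0, 0, -0.03],
    [0, 0, -0.044],
    [0, 0, -0.044],
    [0, 0, -0.044],
    [0, 0, -0.044],
    [0, 0, -0.044],
    [0, 0, -0.044],
    [0, 0, -0.044],
    [0, 0, -0.044]
  ]
}}

```text
time: 24.72
position: [0.4001, -0.295, 0.0798]
tool_rot: [-2.027, -2.397, -0.0]
ft_force: [0.6, 1.2, 0.5]
grip_width: 0.518
grip_force: 0.0
```

```bash
python3 - <<'E'
from h import *
wpic("och2")
go(.4006,-.2958,.0315,9.6)
E
```

```text
t24.8 pos [ 0.4006 -0.2954  0.0806] yaw 9.5 q7 0.62 -> shift [-0.5 -0.1 49.1] dr [-0.    -0.001 -0.001]
```

>>> {"fn": "send_rows", "kwargs": {
  "xyz": [
    [0, 0, 4],
    [0, 0, 10],
    [0, 0, 18],
    [0, 0, 26],
    [0, 0, 34],
    [0, 0, 41],
    [0, 0, 46],
    [0, 0, 49],
    [0, 0, 49],
    [0, 0, 49]
  ],
  "dr": [
    [0, 0, 0],
    [0, 0, 0],
    [0, 0, 0],
    [0, 0, 0],
    [0, 0, 0],
    [0, 0, 0],
    [0, 0, 0],
    [0, 0, 0],
    [0, 0, 0],
    [0, 0, 0]
  ]
}}

```text
time: 25.6
position: [0.4008, -0.2955, 0.032]
tool_rot: [-2.029, -2.398, 0.0]
ft_force: [0.4, 0.5, -0.3]
grip_width: 0.518
grip_force: 0.0
```

>>> {"fn": "send_rows", "kwargs": {
  "xyz": [
    [0, 0, 0],
    [0, 0, 0],
    [0, 0, 0],
    [0, 0, 0],
    [0, 0, 0],
    [0, 0, 0],
    [0, 0, 0],
    [0, 0, 0],
    [0, 0, 0],
    [0, 0, 0]
  ],
  "dr": [
    [0, 0, 0],
    [0, 0, 0],
    [0, 0, 0],
    [0, 0, 0],
    [0, 0, 0],
    [0, 0, 0],
    [0, 0, 0],
    [0, 0, 0],
    [0, 0, 0],
    [0, 0, 0]
  ],
  "jaw": 0,
  "grip_force": 40
}}

```text
time: 26.43
position: [0.4004, -0.2956, 0.0321]
tool_rot: [-2.029, -2.398, 0.001]
ft_force: [-2.2, 0.3, 3.0]
grip_width: 0.111
grip_force: 40.0
```

```bash
python3 - <<'E'
from h import *
s=get_state(); print(s["grip_width"]*87,s["grip_force"],s["ft_force"])
go(.5217,-.0095,.20,1.7)
E
```

```text
9.674544894517382 39.9985231552273 [-2.19977718  0.30813386  2.9679769 ]
t26.4 pos [ 0.4004 -0.2956  0.0321] yaw 9.5 q7 0.56 -> shift [ 262.2  166.8 -168.1] dr [-0.001  0.     0.136]
```

>>> {"fn": "send_rows", "kwargs": {
  "xyz": [
    [0, 0, -6],
    [0, 0, -20],
    [0, 0, -42],
    [5, 3, -68],
    [18, 11, -96],
    [38, 24, -122],
    [64, 41, -144],
    [93, 59, -159],
    [122, 78, -168],
    [151, 96, -168]
  ],
  "dr": [
    [0, 0, 0],
    [0, 0, 0],
    [0, 0, 0],
    [0, 0, 0],
    [0, 0, 0.02],
    [0, 0, 0.04],
    [0, 0, 0.06],
    [0, 0, 0.08],
    [0, 0, 0.11],
    [0, 0, 0.136]
  ]
}}

```text
time: 27.27
position: [0.4723, -0.1291, 0.2024]
tool_rot: [2.186, 2.25, 0.002]
ft_force: [0.2, -0.3, -4.0]
grip_width: 0.112
grip_force: 40.0
```

```bash
python3 - <<'E'
from h import *
s=get_state(); print(s["grip_width"]*87,s["grip_force"],s["ft_force"])
go(.5217,-.0095,.20,1.7)
E
```

```text
9.710795233013712 39.995996318757534 [ 0.21223208 -0.31432662 -3.99195859]
t27.3 pos [ 0.4723 -0.1291  0.2024] yaw 1.6 q7 0.22 -> shift [118.2  52.8   2.3] dr [ 0.004  0.003 -0.001]
```

>>> {"fn": "send_rows", "kwargs": {
  "xyz": [
    [18, 8, 0],
    [38, 17, 0],
    [60, 26, 0],
    [80, 35, 1],
    [96, 42, 1],
    [107, 47, 1],
    [113, 50, 1],
    [115, 51, 1],
    [115, 51, 1],
    [115, 51, 1]
  ],
  "dr": [
    [0, 0, 0],
    [0, 0, 0],
    [0, 0, 0],
    [0, 0, 0],
    [0, 0, 0],
    [0, 0, 0],
    [0, 0, 0],
    [0, 0, 0],
    [0, 0, 0],
    [0, 0, 0]
  ]
}}

```text
time: 28.1
position: [0.5177, -0.0152, 0.1988]
tool_rot: [-2.189, -2.254, 0.001]
ft_force: [0.3, -1.5, -3.8]
grip_width: 0.11
grip_force: 40.0
```

```bash
python3 - <<'E'
from h import *
wpic("case4")
go(.5217,-.0095,.116,1.7)
E
```

```text
t28.1 pos [ 0.5177 -0.0154  0.1988] yaw 1.6 q7 -0.10 -> shift [ 5.9  4.2 82.8] dr [-0.001  0.001 -0.001]
```

View pics/case4.png

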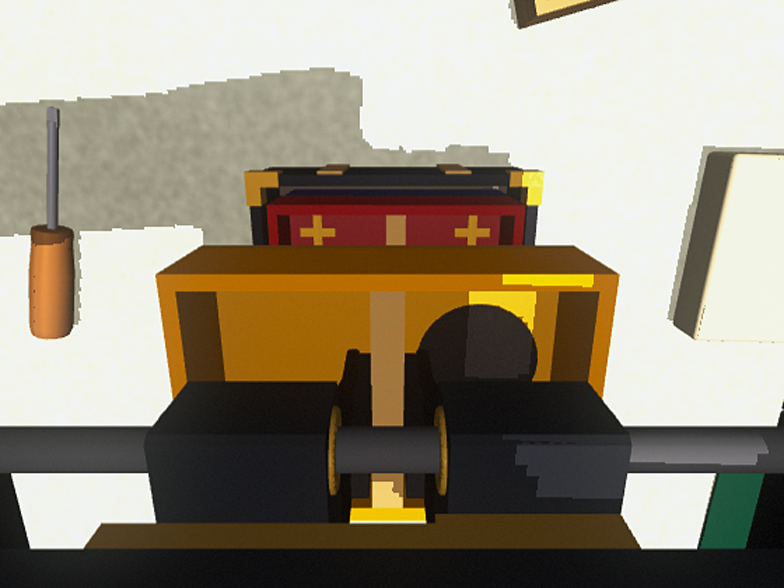

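```bash
python3 - <<'E'
from h import *
P,_=load("case4")
far(P,(246,171),(544,171),.06,.057)
far(P,(267,206),(526,206),.084,.042)
far(P,(158,277),(619,276),.205,.042)
E
```

```text
c [522.5 -12.9  60. ] len 160.2 ang 1.7
c [523.  -13.2  84. ] len 130.1 ang 1.7
c [519.  -15.7 205. ] len 129.1 ang 1.8
```

>>> {"fn": "send_rows", "kwargs": {
  "xyz": [
    [1, 1.5, 4],
    [2, 3, 12],
    [2.5, 4, 23],
    [2.5, 4, 36],
    [2.5, 4, 48],
    [2.5, 4, 58],
    [2.5, 4, 67],
    [2.5, 4, 73],
    [2.5, 4, 76],
    [2.5, 4, 77]
  ],
  "dr": [
    [0, 0, 0],
    [0, 0, 0],
    [0, 0, 0],
    [0, 0, 0],
    [0, 0, 0],
    [0, 0, 0],
    [0, 0, 0],
    [0, 0, 0],
    [0, 0, 0],
    [0, 0, 0]
  ]
}}

```text
time: 28.98
position: [0.5217, -0.0115, 0.1214]
tool_rot: [-2.187, -2.254, 0.001]
ft_force: [-0.7, -0.7, -3.2]
grip_width: 0.11
grip_force: 40.0
```

>>> {"fn": "send_rows", "kwargs": {
  "xyz": [
    [0, 0, 0.4],
    [0, 0, 0.8],
    [0, 0, 1.2],
    [0, 0, 1.6],
    [0, 0, 2],
    [0, 0, 2.4],
    [0, 0, 2.7],
    [0, 0, 3],
    [0, 0, 3],
    [0, 0, 3]
  ],
  "dr": [
    [0, 0, 0],
    [0, 0, 0],
    [0, 0, 0],
    [0, 0, 0],
    [0, 0, 0],
    [0, 0, 0],
    [0, 0, 0],
    [0, 0, 0],
    [0, 0, 0],
    [0, 0, 0]
  ]
}}

```text
time: 29.82
position: [0.5219, -0.0116, 0.119]
tool_rot: [2.188, 2.255, -0.0]
ft_force: [0.4, 0.1, -3.9]
grip_width: 0.107
grip_force: 40.0
```

>>> {"fn": "send_rows", "kwargs": {
  "xyz": [
    [0, 0, 0.4],
    [0, 0, 0.8],
    [0, 0, 1.2],
    [0, 0, 1.6],
    [0, 0, 2],
    [0, 0, 2.4],
    [0, 0, 2.6],
    [0, 0, 2.6],
    [0, 0, 2.6],
    [0, 0, 2.6]
  ],
  "dr": [
    [0, 0, 0],
    [0, 0, 0],
    [0, 0, 0],
    [0, 0, 0],
    [0, 0, 0],
    [0, 0, 0],
    [0, 0, 0],
    [0, 0, 0],
    [0, 0, 0],
    [0, 0, 0]
  ]
}}

```text
time: 30.65
position: [0.5219, -0.0117, 0.1164]
tool_rot: [2.188, 2.255, -0.0]
ft_force: [-0.4, -0.5, -2.8]
grip_width: 0.112
grip_force: 40.0
```

>>> {"fn": "send_rows", "kwargs": {
  "xyz": [
    [0, 0, 0.3],
    [0, 0, 0.6],
    [0, 0, 0.9],
    [0, 0, 1.1],
    [0, 0, 1.3],
    [0, 0, 1.3],
    [0, 0, 1.3],
    [0, 0, 1.3],
    [0, 0, 1.3],
    [0, 0, 1.3]
  ],
  "dr": [
    [0, 0, 0],
    [0, 0, 0],
    [0, 0, 0],
    [0, 0, 0],
    [0, 0, 0],
    [0, 0, 0],
    [0, 0, 0],
    [0, 0, 0],
    [0, 0, 0],
    [0, 0, 0]
  ]
}}

```text
time: 31.48
position: [0.522, -0.0116, 0.1161]
tool_rot: [2.187, 2.254, -0.001]
ft_force: [-3.0, -0.7, 7.8]
grip_width: 0.111
grip_force: 40.0
```

>>> {"fn": "send_rows", "kwargs": {
  "xyz": [
    [0, 0, 0],
    [0, 0, 0],
    [0, 0, 0],
    [0, 0, 0],
    [0, 0, 0],
    [0, 0, -2],
    [0, 0, -8],
    [0, 0, -18],
    [0, 0, -30],
    [0, 0, -44]
  ],
  "dr": [
    [0, 0, 0],
    [0, 0, 0],
    [0, 0, 0],
    [0, 0, 0],
    [0, 0, 0],
    [0, 0, 0],
    [0, 0, 0],
    [0, 0, 0],
    [0, 0, 0],
    [0, 0, 0]
  ],
  "jaw": 45
}}

```text
time: 32.32
position: [0.5219, -0.0115, 0.1604]
tool_rot: [-2.187, -2.255, 0.0]
ft_force: [1.2, 0.1, -0.6]
grip_width: 0.515
grip_force: 0.0
```

```bash
python3 - <<'E'
from h import *
go(.641,.213,.25,1.6)
E
```

```text
t32.3 pos [ 0.5219 -0.0115  0.1604] yaw 1.7 q7 -0.15 -> shift [220.7 125.9 -89.6] dr [-0.    -0.     0.003]
```

>>> {"fn": "send_rows", "kwargs": {
  "xyz": [
    [0, 0, -15],
    [3, 2, -40],
    [16, 9, -65],
    [40, 23, -82],
    [68, 39, -90],
    [98, 56, -90],
    [128, 73, -90],
    [158, 90, -90],
    [186, 106, -90],
    [208, 119, -90]
  ],
  "dr": [
    [0, 0, 0],
    [0, 0, 0],
    [0, 0, 0],
    [0, 0, 0],
    [0, 0, 0],
    [0, 0, 0],
    [0, 0, 0],
    [0, 0, 0],
    [0, 0, 0],
    [0, 0, 0]
  ],
  "jaw": 80
}}

```text
time: 33.15
position: [0.6353, 0.2026, 0.2504]
tool_rot: [-2.186, -2.256, -0.003]
ft_force: [0.3, -0.3, 0.1]
grip_width: 0.917
grip_force: 0.0
```

>>> {"fn": "send_rows", "kwargs": {
  "xyz": [
    [8, 4, 0],
    [12, 7, 0],
    [13, 7, 0],
    [13, 7, 0],
    [13, 7, 0],
    [13, 7, 0],
    [13, 7, 0],
    [13, 7, 0],
    [13, 7, 0],
    [13, 7, 0]
  ],
  "dr": [
    [0, 0, 0],
    [0, 0, 0],
    [0, 0, 0],
    [0, 0, 0],
    [0, 0, 0],
    [0, 0, 0],
    [0, 0, 0],
    [0, 0, 0],
    [0, 0, 0],
    [0, 0, 0]
  ]
}}

```text
time: 33.98
position: [0.6412, 0.2128, 0.2491]
tool_rot: [2.188, 2.254, -0.0]
ft_force: [-0.4, -0.4, 0.0]
grip_width: 0.922
grip_force: 0.0
```

```bash
python3 - <<'E'
from h import *
P,im=wpic("can1")
go(.641,.213,.25,1.6)
hsv=cv2.cvtColor(im,cv2.COLOR_RGB2HSV); m=((hsv[...,0]>45)&(hsv[...,0]<80)&(hsv[...,1]>150)&(hsv[...,2]>40)).astype(np.uint8)
n,l,st,ce=cv2.connectedComponentsWithStats(m); i=1+st[1:,4].argmax(); print(st[i],ce[i],ce[i]*1.4,bp(P,ce[i],.101))
cs=max(cv2.findContours(m,cv2.RETR_EXTERNAL,cv2.CHAIN_APPROX_NONE)[0],key=len)
e=cv2.fitEllipse(cs); print(e, bp(P,e[0],.101)); b=bp(P,[(e[0][0]-e[1][1]/2,e[0][1]),(e[0][0]+e[1][1]/2,e[0][1])],.101); print(np.linalg.norm(b[1]-b[0]))
E
```

```text
t34.0 pos [0.6412 0.2129 0.2491] yaw 1.7 q7 -0.61 -> shift [ 0.1 -0.2 -0.9] dr [-0.     0.     0.002]
[ 249  170   50   49 1901] [273.82009469 194.22198843] [383.34813256 271.9107838 ] [[0.63973642 0.21311519 0.101     ]]
((273.822509765625, 194.22547912597656), (47.957855224609375, 48.65925598144531), 93.58662414550781) [[0.63973849 0.21311227 0.101     ]]
0.04012732792389159
```

View pics/can1.png

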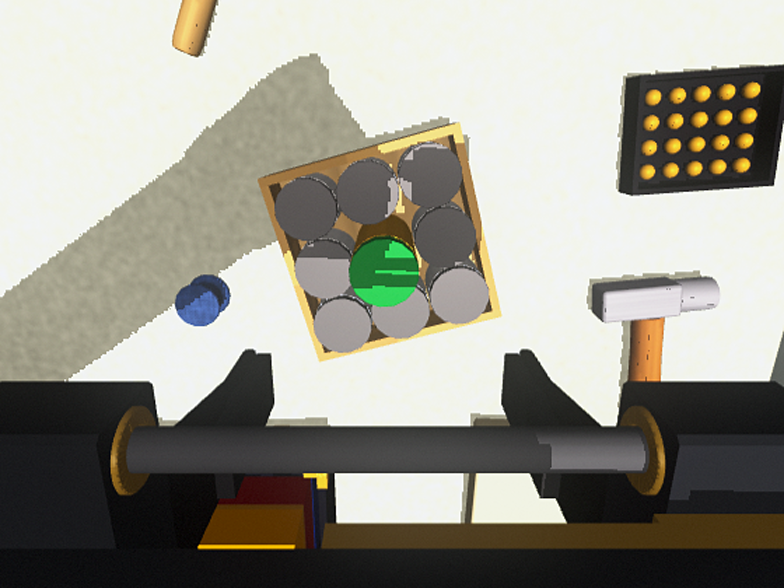

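>>> {"fn": "send_rows", "kwargs": {
  "xyz": [
    [0, -1, 8],
    [0, -1.4, 24],
    [0, -1.4, 46],
    [0, -1.4, 68],
    [0, -1.4, 90],
    [0, -1.4, 106],
    [0, -1.4, 118],
    [0, -1.4, 126],
    [0, -1.4, 130],
    [0, -1.4, 130]
  ],
  "dr": [
    [0, 0, 0],
    [0, 0, 0],
    [0, 0, 0],
    [0, 0, 0],
    [0, 0, 0],
    [0, 0, 0],
    [0, 0, 0],
    [0, 0, 0],
    [0, 0, 0],
    [0, 0, 0]
  ]
}}

```text
time: 34.87
position: [0.6395, 0.213, 0.1184]
tool_rot: [-2.187, -2.255, 0.001]
ft_force: [-0.4, 0.5, 0.0]
grip_width: 0.912
grip_force: 0.0
```

```bash
python3 - <<'E'
from h import *
P,im=wpic("can2")
hsv=cv2.cvtColor(im,cv2.COLOR_RGB2HSV); m=((hsv[...,0]>45)&(hsv[...,0]<80)&(hsv[...,1]>150)&(hsv[...,2]>40)).astype(np.uint8)
n,l,st,ce=cv2.connectedComponentsWithStats(m); i=1+st[1:,4].argmax(); print(st[i],ce[i]*1.4)
x0,y0,w,h,_=st[i]; c=bp(P,[(x0+w/2,y0+h/2)],.101)[0]; print(c)
go(c[0],c[1],.077,1.6)
E
```

```text
[ 234  221   84   83 5522] [385.70101413 368.04534589]
[0.64001907 0.21498506 0.101     ]
t34.9 pos [0.64   0.2132 0.1194] yaw 1.7 q7 -0.66 -> shift [ 1.7  0.1 42.4] dr [ 0.    -0.     0.002]
```

>>> {"fn": "send_rows", "kwargs": {
  "xyz": [
    [0.5, 0, 4],
    [1, 0, 9],
    [1.5, 0, 16],
    [1.5, 0, 23],
    [1.5, 0, 30],
    [1.5, 0, 36],
    [1.5, 0, 40],
    [1.5, 0, 42],
    [1.5, 0, 42],
    [1.5, 0, 42]
  ],
  "dr": [
    [0, 0, 0],
    [0, 0, 0],
    [0, 0, 0],
    [0, 0, 0],
    [0, 0, 0],
    [0, 0, 0],
    [0, 0, 0],
    [0, 0, 0],
    [0, 0, 0],
    [0, 0, 0]
  ]
}}

```text
time: 35.75
position: [0.6398, 0.2146, 0.0771]
tool_rot: [-2.188, -2.255, 0.0]
ft_force: [-0.1, 0.7, -0.9]
grip_width: 0.919
grip_force: 0.0
```

>>> {"fn": "send_rows", "kwargs": {
  "xyz": [
    [0, 0, 0],
    [0, 0, 0],
    [0, 0, 0],
    [0, 0, 0],
    [0, 0, 0],
    [0, 0, 0],
    [0, 0, 0],
    [0, 0, 0],
    [0, 0, 0],
    [0, 0, 0]
  ],
  "dr": [
    [0, 0, 0],
    [0, 0, 0],
    [0, 0, 0],
    [0, 0, 0],
    [0, 0, 0],
    [0, 0, 0],
    [0, 0, 0],
    [0, 0, 0],
    [0, 0, 0],
    [0, 0, 0]
  ],
  "jaw": 30,
  "grip_force": 30
}}

```text
time: 36.58
position: [0.6397, 0.2145, 0.077]
tool_rot: [-2.188, -2.255, 0.001]
ft_force: [-0.0, -0.4, 0.1]
grip_width: 0.477
grip_force: 30.0
```

>>> {"fn": "send_rows", "kwargs": {
  "xyz": [
    [0, 0, -2],
    [0, 0, -5],
    [0, 0, -10],
    [0, 0, -16],
    [0, 0, -23],
    [0, 0, -31],
    [0, 0, -40],
    [0, 0, -50],
    [0, 0, -60],
    [0, 0, -70]
  ],
  "dr": [
    [0, 0, 0],
    [0, 0, 0],
    [0, 0, 0],
    [0, 0, 0],
    [0, 0, 0],
    [0, 0, 0],
    [0, 0, 0],
    [0, 0, 0],
    [0, 0, 0],
    [0, 0, 0]
  ]
}}

```text
time: 37.42
position: [0.6399, 0.2147, 0.1485]
tool_rot: [2.187, 2.255, 0.001]
ft_force: [-0.5, 0.1, -2.4]
grip_width: 0.475
grip_force: 30.0
```

>>> {"fn": "send_rows", "kwargs": {
  "xyz": [
    [0, 0, -12],
    [0, 0, -26],
    [0, 0, -42],
    [0, 0, -58],
    [0, 0, -72],
    [0, 0, -84],
    [0, 0, -93],
    [0, 0, -98],
    [0, 0, -100],
    [0, 0, -100]
  ],
  "dr": [
    [0, 0, 0],
    [0, 0, 0],
    [0, 0, 0],
    [0, 0, 0],
    [0, 0, 0],
    [0, 0, 0],
    [0, 0, 0],
    [0, 0, 0],
    [0, 0, 0],
    [0, 0, 0]
  ]
}}

```text
time: 38.25
position: [0.6397, 0.2146, 0.2471]
tool_rot: [2.188, 2.255, -0.0]
ft_force: [0.1, 0.3, -2.5]
grip_width: 0.479
grip_force: 30.0
```

```bash
python3 - <<'E'
from h import *
im=get_image("top"); s=get_state(); print(s["grip_width"]*87,s["ft_force"])
P=pose("top"); a=im[90:270,90:290]; b=im[150:270,190:320]
cv2.imwrite("pics/mid.png",cv2.resize(a[:,:,::-1],(800,720))[:600])
# ochre tray disc
a=np.radians(1.8); print("disc exp",.5225+.0325*np.cos(a),-.013+.0325*np.sin(a))
go(.555,-.012,.24,1.7)
E
```

```text
41.416971528494926 [ 0.46703828 -0.19619553 -2.59323011]
disc exp 0.5549839632118863 -0.01197915032996083
t38.3 pos [0.6396 0.2144 0.2465] yaw 1.7 q7 -0.61 -> shift [-223.8  -91.4    6.7] dr [-0.001  0.     0.001]
```

View pics/mid.png

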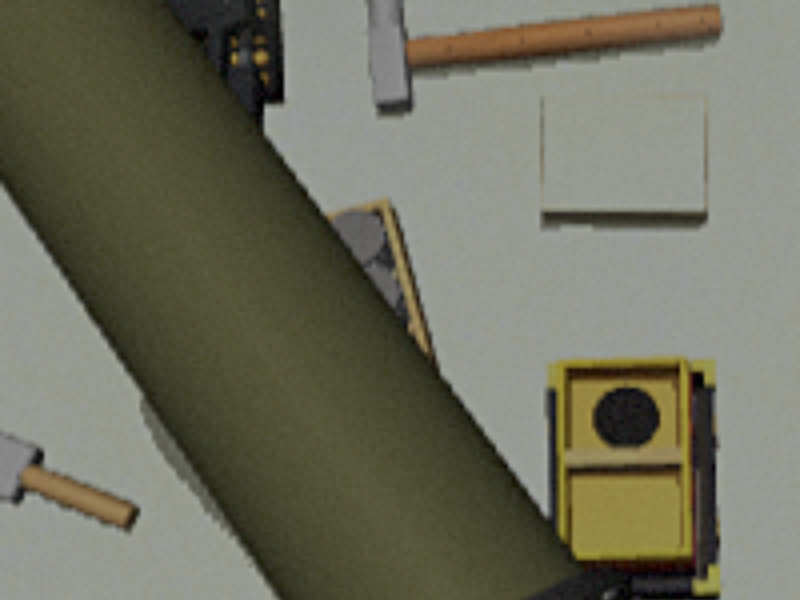

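```bash
python3 - <<'E'
from h import *
P=pose("top"); print(bp(P,[(90+627/4,90+416/4)],.089), bp(P,np.array([(90+553/4,90+362/4),(90+692/4,90+358/4),(90+694/4,90+560/4),(90+562/4,90+560/4)]),.122))
go(.555,-.012,.2465,1.7)
E
```

```text
[[ 0.55675374 -0.0090421   0.089     ]] [[ 0.5845947   0.03719459  0.122     ]
 [ 0.58776215 -0.05248339  0.122     ]
 [ 0.45612024 -0.0549598   0.122     ]
 [ 0.4557543   0.02817581  0.122     ]]
t38.3 pos [0.6396 0.2144 0.2465] yaw 1.7 q7 -0.61 -> shift [-2.238e+02 -9.140e+01  2.000e-01] dr [-0.001  0.     0.001]
```

>>> {"fn": "send_rows", "kwargs": {
  "xyz": [
    [-6, -2, 0],
    [-18, -7, 0],
    [-36, -15, 0],
    [-60, -25, 0],
    [-86, -35, 0],
    [-112, -46, 0],
    [-138, -56, 0],
    [-162, -66, 0],
    [-184, -75, 0],
    [-200, -82, 0]
  ],
  "dr": [
    [0, 0, 0],
    [0, 0, 0],
    [0, 0, 0],
    [0, 0, 0],
    [0, 0, 0],
    [0, 0, 0],
    [0, 0, 0],
    [0, 0, 0],
    [0, 0, 0],
    [0, 0, 0]
  ]
}}

```text
time: 39.13
position: [0.5625, 0.0088, 0.2462]
tool_rot: [-2.191, -2.251, 0.004]
ft_force: [0.7, -0.5, -2.9]
grip_width: 0.473
grip_force: 30.0
```

>>> {"fn": "send_rows", "kwargs": {
  "xyz": [
    [-12, -5, 0],
    [-19, -8, 0],
    [-22, -9, 0],
    [-24, -9.5, 0],
    [-24, -9.5, 0],
    [-24, -9.5, 0],
    [-24, -9.5, 0],
    [-24, -9.5, 0],
    [-24, -9.5, 0],
    [-24, -9.5, 0]
  ],
  "dr": [
    [0, 0, 0],
    [0, 0, 0],
    [0, 0, 0],
    [0, 0, 0],
    [0, 0, 0],
    [0, 0, 0],
    [0, 0, 0],
    [0, 0, 0],
    [0, 0, 0],
    [0, 0, 0]
  ]
}}

```text
time: 39.97
position: [0.5551, -0.0116, 0.2471]
tool_rot: [-2.187, -2.255, -0.0]
ft_force: [-0.3, -0.3, -1.4]
grip_width: 0.477
grip_force: 30.0
```

```bash
python3 - <<'E'
from h import *
P,im=wpic("place1")
s=get_state(); print(s["grip_width"]*87,s["ft_force"])
go(.555,-.012,.160,1.7)
E
```

```text
41.69047067307352 [-0.08665207 -1.27494238 -0.74950456]
t40.0 pos [ 0.5551 -0.0118  0.2471] yaw 1.8 q7 -0.16 -> shift [-0.2 -0.1 87.1] dr [-0.    -0.     0.001]
```

View pics/place1.png

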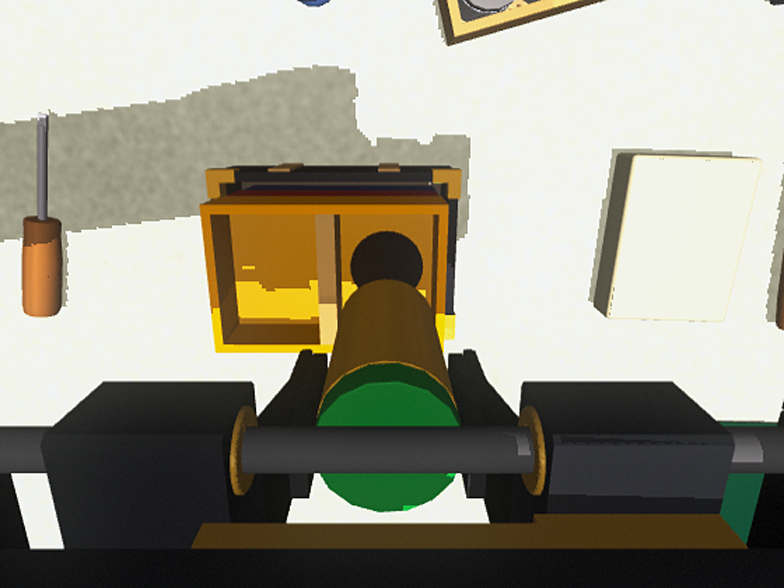

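```bash
python3 - <<'E'
from h import *
P,_=load("place1")
c=far(P,(202,206),(448,206),.122,.042)
a=np.radians(1.8); print("pocket",c+.0325*np.array([np.cos(a),np.sin(a),0]))
print(bp(P,np.array([(350,262),(422,262),(386,231)])/1.4,.089))
E
```

```text
c [523.5 -12.2 122. ] len 128.5 ang 1.8
pocket [ 0.55598073 -0.01118868  0.122     ]
[[ 0.5333377  -0.00840822  0.089     ]
 [ 0.57690811 -0.00704473  0.089     ]
 [ 0.55454324  0.01124798  0.089     ]]
```

>>> {"fn": "send_rows", "kwargs": {
  "xyz": [
    [0.7, 0.4, 4],
    [0.7, 0.4, 11],
    [0.7, 0.4, 21],
    [0.7, 0.4, 33],
    [0.7, 0.4, 45],
    [0.7, 0.4, 56],
    [0.7, 0.4, 66],
    [0.7, 0.4, 74],
    [0.7, 0.4, 79],
    [0.7, 0.4, 81]
  ],
  "dr": [
    [0, 0, 0],
    [0, 0, 0],
    [0, 0, 0],
    [0, 0, 0],
    [0, 0, 0],
    [0, 0, 0],
    [0, 0, 0],
    [0, 0, 0],
    [0, 0, 0],
    [0, 0, 0]
  ]
}}

```text
time: 40.85
position: [0.555, -0.0114, 0.165]
tool_rot: [-2.187, -2.254, 0.001]
ft_force: [0.1, -0.6, -2.4]
grip_width: 0.475
grip_force: 30.0
```

>>> {"fn": "send_rows", "kwargs": {
  "xyz": [
    [0, 0, 0.4],
    [0, 0, 0.8],
    [0, 0, 1.2],
    [0, 0, 1.6],
    [0, 0, 2],
    [0, 0, 2.4],
    [0, 0, 2.7],
    [0, 0, 3],
    [0, 0, 3],
    [0, 0, 3]
  ],
  "dr": [
    [0, 0, 0],
    [0, 0, 0],
    [0, 0, 0],
    [0, 0, 0],
    [0, 0, 0],
    [0, 0, 0],
    [0, 0, 0],
    [0, 0, 0],
    [0, 0, 0],
    [0, 0, 0]
  ]
}}

```text
time: 41.68
position: [0.5554, -0.0114, 0.1631]
tool_rot: [-2.188, -2.255, 0.0]
ft_force: [-0.4, -0.9, -2.0]
grip_width: 0.477
grip_force: 30.0
```

>>> {"fn": "send_rows", "kwargs": {
  "xyz": [
    [0, 0, 0.4],
    [0, 0, 0.8],
    [0, 0, 1.2],
    [0, 0, 1.6],
    [0, 0, 2],
    [0, 0, 2.2],
    [0, 0, 2.4],
    [0, 0, 2.4],
    [0, 0, 2.4],
    [0, 0, 2.4]
  ],
  "dr": [
    [0, 0, 0],
    [0, 0, 0],
    [0, 0, 0],
    [0, 0, 0],
    [0, 0, 0],
    [0, 0, 0],
    [0, 0, 0],
    [0, 0, 0],
    [0, 0, 0],
    [0, 0, 0]
  ]
}}

```text
time: 42.52
position: [0.5554, -0.0114, 0.1607]
tool_rot: [2.188, 2.255, -0.0]
ft_force: [0.2, 0.0, -1.1]
grip_width: 0.478
grip_force: 30.0
```

>>> {"fn": "send_rows", "kwargs": {
  "xyz": [
    [0, 0, 0.2],
    [0, 0, 0.4],
    [0, 0, 0.6],
    [0, 0, 0.8],
    [0, 0, 1],
    [0, 0, 1],
    [0, 0, 1],
    [0, 0, 1],
    [0, 0, 1],
    [0, 0, 1]
  ],
  "dr": [
    [0, 0, 0],
    [0, 0, 0],
    [0, 0, 0],
    [0, 0, 0],
    [0, 0, 0],
    [0, 0, 0],
    [0, 0, 0],
    [0, 0, 0],
    [0, 0, 0],
    [0, 0, 0]
  ]
}}

```text
time: 43.35
position: [0.5554, -0.0114, 0.16]
tool_rot: [2.187, 2.255, -0.0]
ft_force: [-1.0, -0.0, 3.0]
grip_width: 0.476
grip_force: 30.0
```

>>> {"fn": "send_rows", "kwargs": {
  "xyz": [
    [0, 0, 0],
    [0, 0, 0],
    [0, 0, 0],
    [0, 0, 0],
    [0, 0, 0],
    [0, 0, 0],
    [0, 0, 0],
    [0, 0, 0],
    [0, 0, 0],
    [0, 0, 0]
  ],
  "dr": [
    [0, 0, 0],
    [0, 0, 0],
    [0, 0, 0],
    [0, 0, 0],
    [0, 0, 0],
    [0, 0, 0],
    [0, 0, 0],
    [0, 0, 0],
    [0, 0, 0],
    [0, 0, 0]
  ],
  "jaw": 70
}}

```text
time: 44.18
position: [0.5554, -0.0114, 0.1597]
tool_rot: [2.188, 2.255, -0.0]
ft_force: [-0.2, 0.3, -0.6]
grip_width: 0.803
grip_force: 0.0
```

>>> {"fn": "send_rows", "kwargs": {
  "xyz": [
    [0, 0, -3],
    [0, 0, -10],
    [0, 0, -22],
    [0, 0, -38],
    [0, 0, -56],
    [0, 0, -76],
    [0, 0, -96],
    [0, 0, -114],
    [0, 0, -126],
    [0, 0, -130]
  ],
  "dr": [
    [0, 0, 0],
    [0, 0, 0],
    [0, 0, 0],
    [0, 0, 0],
    [0, 0, 0],
    [0, 0, 0],
    [0, 0, 0],
    [0, 0, 0],
    [0, 0, 0],
    [0, 0, 0]
  ]
}}

```text
time: 45.02
position: [0.5565, -0.011, 0.2927]
tool_rot: [2.185, 2.252, 0.003]
ft_force: [0.6, 0.4, -0.3]
grip_width: 0.805
grip_force: 0.0
```

```bash
python3 - <<'E'
from h import *
P,im=wpic("fin"); s=get_state(); print(s["position"],s["ft_force"],s["grip_width"])
hsv=cv2.cvtColor(im,cv2.COLOR_RGB2HSV); m=((hsv[...,0]>45)&(hsv[...,0]<80)&(hsv[...,1]>150)&(hsv[...,2]>40)).astype(np.uint8)
n,l,st,ce=cv2.connectedComponentsWithStats(m); 
for i in 1+np.argsort(-st[1:,4])[:2]:
    x,y,w,h,a=st[i]; print(st[i]); b=bp(P,[(x,y+h/2),(x+w,y+h/2),(x+w/2,y+h/2)],.184); print("lid width",np.linalg.norm(b[1]-b[0]),"centre",b[2])
# stack state: yellow rim vs earlier image, and crate tins in the scene view: compare start/end
g=get_image("scene"); g0=cv2.imread("pics/scene0.png"); g0=cv2.resize(g0,(560,420),interpolation=cv2.INTER_AREA)[:,:,::-1]
c=np.s_[265:335,355:435]; d=np.abs(g[c].astype(int)-g0[c]).sum(2)>90
print("crate diff rows/cols", d.sum(), [ (np.where(d)[k].min(),np.where(d)[k].max()) for k in (0,1)] if d.any() else "")
for r in range(0,70,5): print("".join("#" if d[r:r+5,q:q+4].mean()>.3 else "." for q in range(0,80,4)))
E
```

```text
[ 0.55635849 -0.01114926  0.29203111] [ 0.81014089 -0.07909884  1.16736395] 0.8039394267673651
[ 246  185   57   54 2322]
lid width 0.04130745607346901 centre [ 0.55637339 -0.01322584  0.184     ]
[554 285   5   4  10]
lid width 0.00389791704626413 centre [ 0.77717965 -0.068107    0.184     ]
crate diff rows/cols 460 [(np.int64(1), np.int64(38)), (np.int64(27), np.int64(53))]
.........####.......
.........####.......
........######......
........###.#.......
........#...........
.......##..##.......
.......######.......
.......#............
....................
....................
....................
....................
....................
....................
```

```bash
python3 -c "
from bench import *
print(close_job())"
```

```text
the job is handed in; nothing more can be done
None
```

The job is handed in at about 45 s of the 128 s allowed: navy, red and ochre trays are stacked square in the case, and the brass canister stands upright on the black disc. By the last camera check its lid sits at the right height and place, and only the canister's own spot in the crate view changed.

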